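Click the parts tray into its dock

ROBOT

A 6-joint arm with a two-finger parallel gripper is mounted at the origin on a cart in front of the work surface, level with it; the furniture and walls round the work are solid. World frame = base frame: x ahead of the robot, y to its left, z up, the work surface at z = 0. Lengths are in mm, angles in rad, forces in N, time in s.
With the tool pointing down it reaches from about 325 to 900 mm from the base axis. Payload 6.1 kg.
Tool frame: the origin (TCP) lies at the very end of the fingers, on their centre line; the grasp point (between the pads) lies 19 mm behind it; z points along the fingers, x is the direction in which the jaws open and shut, and the axes are right-handed (so a half turn about z gives the same grasp; the last joint's range is limited). The gripper opens to 85 mm and grips with 20 to 120 N. Pads are 22 mm wide; open, the fingers measure 114 mm over their backs; the gripper's body (76 mm by 85 mm) begins 54 mm behind the grasp point. The pads swing forward as they close: fully open they stand 13 mm farther back than shut.
Start: joints at [1.108, 0.22, 1.526, -0, 1.395, -0.126], TCP at [206.541, 589.878, 196] pointing down, gripper open.
Joint ranges: [-2.98, 2.98], [-0.91, 2.08], [0.09, 2.57], [-1.24, 4.39], [0.2, 2.65], [-2.68, 2.68]. Speed limits (rad/s): [2.57, 2.57, 3.01, 3.14, 3.14, 3.14].

INTERFACE

Orientations are given as a unit quaternion [x, y, z, w].
In Python, from cell import arm gives the robot as it stands.
- The arm moves only by the tool servo_tool, never from a script. Its argument "rows" is a list of rows, each an object of numbers: "x", "y", "z": the shift along the tool's x, y, z in mm; "rx", "ry", "rz": the turn, a rotation vector about the tool's x, y, z in degrees; "gripper": the opening in per cent of the stroke, from 0 (shut) to 100 (fully open). A call has 1 to 10 rows; each row shifts and turns the pose as measured when the row begins, along the tool's axes as they then stand; what a row does not reach is not made up. A row lasts 1/12 s, in which the tool goes at most 41.7 mm and 7.16 degrees, less where a joint would pass 70% of its speed; a pose out of reach is approached as far as the arm can. A call is refused whole if a number of a shift passes 41.7 or a number of a turn 7.16, either way. A call with a gripper value outside its range is refused whole. The fingers move at their own pace and stop on an object; "newtons" is the grip in N (left out, the last holds). Time passes only in rows, so rows that do not move let the fingers close. It gives the time, the measured TCP pose, the force and the opening at its end, in the units of the state.
- arm.observe(): the state, without advancing time (a new reading comes with each control period).
- arm.snapshot(name): name is "side" or "top"; returns the picture (480x640x3 uint8, red, green, blue); there is no depth.
- arm.calibration(name): a dict with "K" (3x3 intrinsics, pixels), "world_to_cam" (4x4, takes a point from world to camera coordinates). Camera axes: x right, y down, z forward; pixel columns grow to the right and rows downward; lengths in mm; the calibration is good to about 2 mm. A picture is of the moment at which its call begins. calibration takes no time and is no camera call.
- arm.finish_job(): hands the job in, once; it reports no verdict.
Trained networks look in the newest picture that a camera, given by its name, has taken for a name from the list of things; names that differ only in an ending like _2 or _b are one class to them, and where a whole thing is asked for, a point or a joint stands for the part that bears it (a point fixed in the world has none). Each returns a list of dicts, best first, with "p" (0 to 1); they miss things now and then, are a little off and sometimes report something else, mostly with a low value. They report only what shows in the picture. A call takes as long as a camera call.
- arm.search_frame(camera, label): "box" ([left, top, right, bottom] in pixels, round what is visible of it).
- arm.trace(camera, label): "pixels" (480x640 bool, what is visible of it) and "box" ([left, top, right, bottom] in pixels, round what is visible of it).
- arm.tip_of(camera, label): "pixel" ([column, row] in pixels: a listed point, or the origin of a listed thing).
The state is a dict: "clock": time; "q": joint angles; "joint_vel": joint speeds; "joint_efforts": joint torques, N m; "position": TCP position; "tcp_rot": TCP orientation; "force": force on the tool from outside, world axes, zero at the start; "ft_torque": the same for the moment, N m; "gripper_width": finger opening in mm.
Only numpy, scipy, OpenCV 4.12 (cv2) and the standard library are available. Lean on these libraries where they do the work, as an engineer would, in place of code of your own. Each camera call takes 0.05 s, during which the arm holds its last target.

TASK

Someone left the dust brush lying in the tray dock: take it out and lay it on the worktop clear of the dock. Then slide the blue parts tray, short end first, along the worktop into the dock's open mouth and push it until the spring catch gives way and snaps down behind the tray's front wall; stop pushing as soon as it has clicked, so that the sprung buffer is not driven in. Let go, and leave the other things where they are.

Things in the scene. Friction and masses are not known exactly. Their poses are not given: they have to be found in the camera images.
- tray_dock: fixed aluminium U-shaped dock on the worktop, 190 mm long, 134 mm wide over its feet. Origin: on the worktop, at the middle of the docked tray's place; +x is the direction in which the tray is pushed in, z up. No floor: the tray slides on the worktop. Rear wall at x = 85 mm; the catch housing and knob above it reach z = 75 mm (89 mm with the catch lifted)
- dock_mouth (a point): middle of the dock's open mouth, on the worktop, at x = -86 mm in the dock's frame, axes as the dock's. Flared cheeks 38 mm high narrow the way from 109 mm here to 86 mm at x = -55 mm (dock); from there side rails with faces at y = +-43 mm run on to x = 85 mm. Lips 33 to 38 mm above the worktop overhang the bay to y = +-35 mm, so nothing tray-wide goes in from above
- tray_catch (a joint): lift of the sprung steel catch in m, 0 down, 0.014 at most: a hook 24 mm wide over the bay's middle line, sloping on its mouth side. The tray's front wall lifts it 8 mm: resistance rises to its peak (about 6 to 13 N) as the tray's centre goes from dock x = -24 to -7 mm, is lower from there on, and drops off at about x = -1 mm, where it snaps down inside the tray and locks it
- catch_nose (a point): middle of the lower edge of the catch's hook; when down it is 20 mm above the worktop, at x = 49.5 mm in the dock's frame
- tray_buffer (a joint): how far the soft sprung buffer plate at the rear of the bay is pushed in, in m: 0 free, 0.002 to 0.003 with the tray docked and left alone, 0.018 at its end stop; 0.5 N per mm. The tray meets it at dock x = -4 mm; it must not be driven in beyond 0.013
- tray_mid (a point): blue open parts tray, 81 (x) x 118 (y) x 29 mm, 0.12 kg, loose; this is its centre, 14.5 mm above its underside, z up. Long axis: its own y. A half turn changes nothing, either short end may go first. The short end walls' outer faces lie at y = +-55 mm (the side rims reach +-59), 3 mm thick, flat, 69 mm wide, 28 mm high: pinch them in the middle or push from outside
- brush_mid (a point): dust brush, 30 x 158 x 12 mm, loose, lying flat, bristle end in the bay; this is its centre, 6 mm above its underside. Its own y is the long axis, z up; +y points to the end of the wooden handle, sticking out of the mouth; handle (y = 0 to 75 mm) 24 mm wide, 10 mm thick. The fixed mouse pad (4 mm thick, its free part round world x 0.44, y 0.03) counts as worktop to lay it on
- tape_roll: roll of tape 91 mm across, 24 mm high, a bystander; origin at its underside
- part_block_3: grey block 30 x 45 x 20 mm, a bystander; origin at its underside
- part_flange_0: grey round flange, 62 mm across, 21 mm high, a bystander; origin at its underside

How it is judged (in metres and radians):
On the way, in this order (a step that is already met when the one before it is completed fails the run):
1. the dust brush is out of the dock (its centre over 150 mm along or 90 mm across from the dock's origin) ((x of brush_mid in the frame of tray_dock below -0.15 m or x of brush_mid in the frame of tray_dock above 0.15 m or y of brush_mid in the frame of tray_dock below -0.09 m or y of brush_mid in the frame of tray_dock above 0.09 m)), for 0.2 s.
2. the tray's front wall is lifting the spring catch, the tray still on the worktop (value of joint tray_catch above 0.005 m and height (world z) of tray_mid below 0.02 m and x of tray_mid in the frame of tray_dock above -0.035 m), for 0.05 s.
3. the tray is fully in and the catch has snapped down (value of joint tray_catch below 0.0025 m and x of tray_mid in the frame of tray_dock above -0.005 m), for 0.1 s.
At the end, for the whole second after the job is handed in: Tray on the worktop, fully in the dock (centre -5 to +10 mm along, 6 mm across, 0.1 rad), catch down (under 2.5 mm); brush lying on the worktop, its centre over 150 mm along or 90 mm across from the dock's origin, touching neither dock nor tray; both at rest (all of step 3 and x of tray_mid in the frame of tray_dock below 0.01 m and y of tray_mid in the frame of tray_dock between -0.006 and 0.006 m and height (world z) of each of tray_mid, brush_mid below 0.02 m and angle between the y axis of tray_mid and the x axis of tray_dock, either way round below 0.1 rad and linear speed of each of parts_tray, dust_brush below 0.02 m/s and height (world z) of brush_mid above -0.005 m and contact force between dust_brush and tray_dock below 0.05 N and contact force between dust_brush and parts_tray below 0.05 N and (x of brush_mid in the frame of tray_dock below -0.15 m or x of brush_mid in the frame of tray_dock above 0.15 m or y of brush_mid in the frame of tray_dock below -0.09 m or y of brush_mid in the frame of tray_dock above 0.09 m)).
It fails at once if the buffer is driven in more than 13 mm: pushed on past the click (value of joint tray_buffer above 0.013 m).
It fails at once if a bystander is moved more than 30 mm (distance of any of part_flange_0, tape_roll, part_block_3 from where it was at the start of the episode above 0.03 m).
It also fails if it takes over 72 s, if anything falls off the work surface, if the arm or the gripper's body presses on something with over 40 N, if the wrist force passes 120 N, or if a joint passes its speed limit or range.

## Working session

There is one attempt and no reset: what is moved stays moved. The work goes in short steps, Python scripts to look and compute and a tool call to move; the robot and the scene stay as the last step left them, time stands still between calls to the robot, and variables do not carry over. Pictures are saved under pics/ and viewed, and the job is handed in when it is done.

Besides the shell and the picture viewer there is one more tool, called after "Emit:" by a JSON object that holds its "name" and its "arguments", one argument or row to a line. servo_tool: Moves the arm, as the interface text tells. Its arguments: {"type":"object","properties":{"rows":{"type":"array","items":{"type":"object","properties":{"x":{"type":"number"},"y":{"type":"number"},"z":{"type":"number"},"rx":{"type":"number"},"ry":{"type":"number"},"rz":{"type":"number"},"gripper":{"type":"number"}}}},"newtons":{"type":"number"}},"required":["rows"]}

```bash
mkdir -p pics; ls
cat > h.py <<'E'
import numpy as np, cv2
from cell import arm
from scipy.spatial.transform import Rotation as R
def save(name,fn):
    im=arm.snapshot(name); cv2.imwrite('pics/'+fn,im[:,:,::-1]); return im
def ray(cam,px,z):
    c=arm.calibration(cam);K=np.array(c['K']);T=np.array(c['world_to_cam'])
    d=np.linalg.inv(K)@[px[0],px[1],1];Rt=T[:3,:3].T
    o=-Rt@T[:3,3];d=Rt@d
    return o+d*(z-o[2])/d[2]
def proj(cam,p):
    c=arm.calibration(cam);K=np.array(c['K']);T=np.array(c['world_to_cam'])
    q=K@(T[:3,:3]@np.array(p)+T[:3,3]);return q[:2]/q[2]
def tri(pts):
    A=[];b=[]
    for cam,px in pts:
        c=arm.calibration(cam);P=np.array(c['K'])@np.array(c['world_to_cam'])[:3]
        for i in range(2):
            r=px[i]*P[2]-P[i];A.append(r[:3]);b.append(-r[3])
    return np.linalg.lstsq(np.array(A),np.array(b),rcond=None)[0]
E
python3 - <<'E'
from h import *
save('top','t0.png');save('side','s0.png')
for n,z in [('tray_dock',0),('dock_mouth',0),('catch_nose',20),('tray_mid',14.5),('brush_mid',6),('tape_roll',0),('part_block_3',0),('part_flange_0',0)]:
    for cam in ['top','side']:
        for d in arm.tip_of(cam,n)[:2]:
            print(n,cam,d['pixel'],round(d['p'],2),ray(cam,d['pixel'],z).round(1))
s=arm.observe();print(s['clock'],s['position'],s['tcp_rot'],R.from_quat(s['tcp_rot']).as_matrix().round(3),s['force'])
E
```

```text
pics
tray_dock side [316.0, 311.4] 0.64 [600.2 231.6   0. ]
dock_mouth side [314.6, 327.8] 0.43 [598.2 265.9   0. ]
catch_nose top [203.8, 235.0] 0.71 [600.  281.9  20. ]
catch_nose side [311.4, 327.0] 0.66 [601.  280.7  20. ]
catch_nose side [320.9, 284.7] 0.55 [596.6 188.6  20. ]
tray_mid top [402.3, 228.6] 0.72 [650.5 -58.   14.5]
tray_mid side [310.5, 200.3] 0.55 [648.4 -65.1  14.5]
brush_mid top [267.7, 243.3] 0.79 [600.3 172.3   6. ]
brush_mid top [438.4, 334.7] 0.17 [ 477.2 -133.1    6. ]
brush_mid side [323.0, 285.1] 0.87 [594.5 175.8   6. ]
tape_roll top [228.9, 323.4] 0.72 [456.9 220.1   0. ]
part_block_3 top [397.6, 161.7] 0.56 [777.6 -42.2   0. ]
part_block_3 side [247.0, 207.1] 0.78 [786.4 -46.3   0. ]
part_flange_0 top [437.5, 335.4] 0.89 [ 476.2 -133.     0. ]
part_flange_0 side [393.3, 192.4] 0.69 [ 468.5 -134.2    0. ]
0.9 [206.56482585 589.91108365 196.05543469] [ 8.15616082e-01  5.78593471e-01  5.51206421e-05 -1.14661835e-05] [[ 0.33   0.944  0.   ]
 [ 0.944 -0.33   0.   ]
 [ 0.     0.    -1.   ]] [0.32274571 0.15631645 0.64029429]
```

View pics/t0.png

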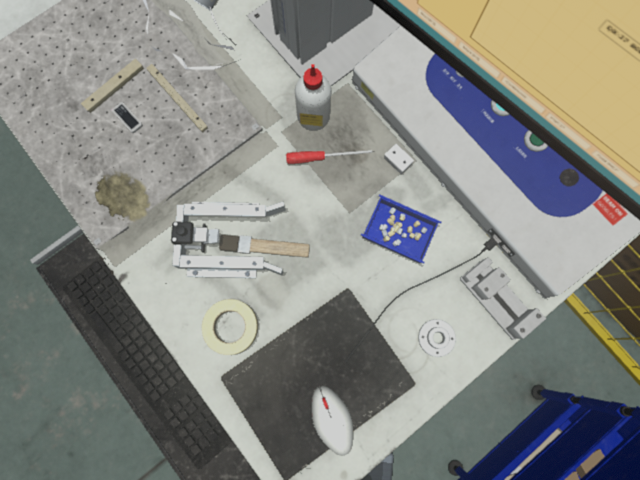

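View pics/s0.png

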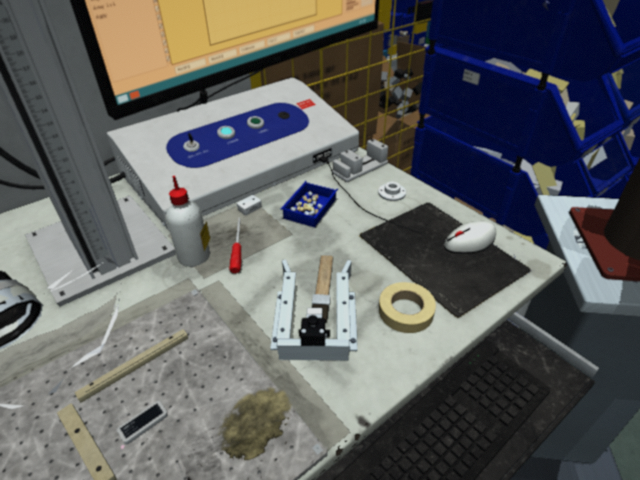

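Run:
```python
import cv2
im=cv2.imread('pics/t0.png')
cv2.imwrite('pics/t0a.png',cv2.resize(im[190:290,160:320],None,fx=5,fy=5,interpolation=cv2.INTER_CUBIC))
cv2.imwrite('pics/t0b.png',cv2.resize(im[185:275,350:450],None,fx=6,fy=6,interpolation=cv2.INTER_CUBIC))
im=cv2.imread('pics/s0.png')
cv2.imwrite('pics/s0a.png',cv2.resize(im[250:370,260:370],None,fx=5,fy=5,interpolation=cv2.INTER_CUBIC))
```

```text
(no output)
```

View pics/t0a.png

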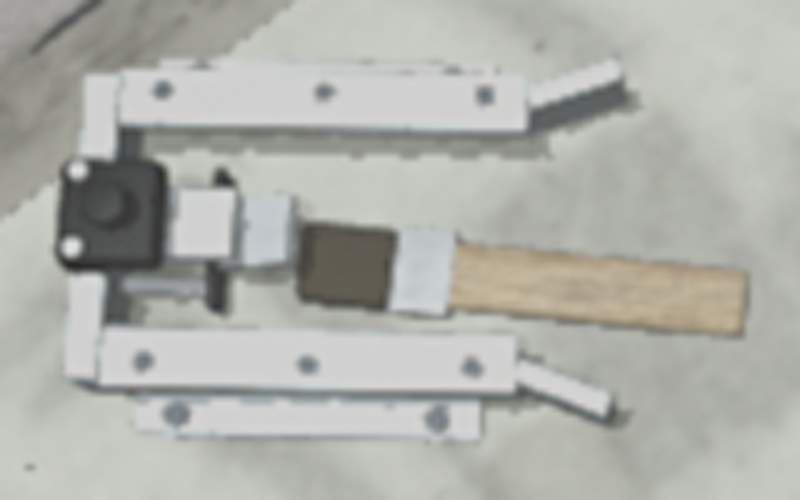

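View pics/t0b.png

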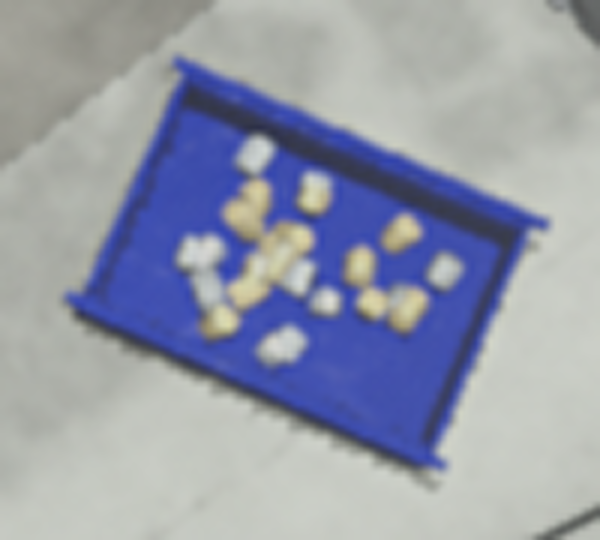

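View pics/s0a.png

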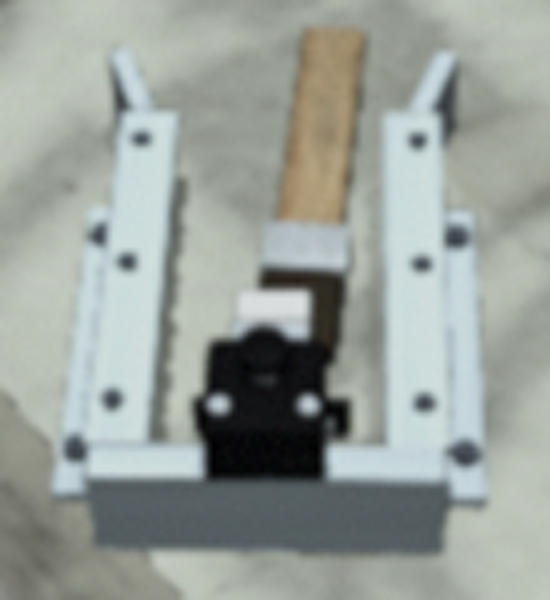

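Run:
```python
from h import *
f=lambda u,v,z:ray('top',[160+u/5-.4,190+v/5-.4],z)
a=f(527,133,38);b=f(517,337,38);c=f(120,127,38);d=f(105,325,38)
print(a,b,c,d)
g=lambda u,v,z:ray('side',[260+u/5-.4,250+v/5-.4],z)
a2=g(178,113,38);b2=g(384,113,38);c2=g(150,443,38);d2=g(386,445,38)
print('side',a2,b2,c2,d2)
# mid line
for A,B,C,D in [(a,b,c,d),(a2,b2,c2,d2)]:
    m=(A+B)/2;r=(C+D)/2;ax=r-m;print('mid mouth-end rail',m,'rear',r,np.degrees(np.arctan2(ax[1],ax[0])),np.linalg.norm(ax),np.linalg.norm(A-B), 'rail dirs',[np.degrees(np.arctan2(*(q)[[1,0]])) for q in (C-A,D-B)], 'perp', np.degrees(np.arctan2(*(A-B)[[1,0]])))
# cheeks tips (outer far)
print('cheeks',f(622,72,38),f(612,405,38), g(118,50,38),g(452,55,38))
# brush corners z~11 handle end
print('brush end',f(745,268,11),f(740,333,11),'ferrule end of handle',f(455,240,11),f(450,308,11))
t=lambda u,v,z:ray('top',[350+u/6-.4,185+v/6-.4],z)
P=[t(178,62,29),t(547,222,29),t(440,465,29),t(72,300,29)]
for p in P: print('tray',p)
print(sum(P)/4,[np.linalg.norm(P[i]-P[(i+1)%4]) for i in range(4)],[np.degrees(np.arctan2(*(P[(i+1)%4]-P[i])[[1,0]])) for i in range(4)])
```

```text
[640.56518089 179.20744361  38.        ] [570.55555011 173.16802721  38.        ] [627.2862566 317.1680234  38.       ] [559.31028878 310.69974289  38.        ]
side [641.6434247  181.02277883  38.        ] [571.38865297 173.7313326   38.        ] [628.06211692 318.93732271  38.        ] [558.69261541 312.19560449  38.        ]
mid mouth-end rail [605.5603655  176.18773541  38.        ] rear [593.29827269 313.93388315  38.        ] 95.0870324143295 138.2908534083988 70.26964460203517 rail dirs [np.float64(95.49787315293212), np.float64(94.67438298425056)] perp 4.9304433697924335
mid mouth-end rail [606.51603883 177.37705572  38.        ] rear [593.37736617 315.5664636   38.        ] 95.4312005326715 138.81259730980284 70.63213247922516 rail dirs [np.float64(95.62414039184415), np.float64(95.23890378450463)] perp 5.925273224828923
cheeks [665.48208863 149.77124513  38.        ] [551.3839909  138.72298437  38.        ] [667.80203786 151.86130587  38.        ] [550.11311282 142.34550147  38.        ]
brush end [607.45402765 101.17141357  11.        ] [584.58469348 100.26570292  11.        ] ferrule end of handle [606.12258345 202.5399602   11.        ] [582.16615466 200.9142704   11.        ]
tray [702.37749897 -11.68062233  29.        ]
tray [ 666.66310499 -120.62635825   29.        ]
tray [593.18018243 -94.85178275  29.        ]
tray [628.89737076  12.31260218  29.        ]
[647.77953929 -53.71154029  29.        ] [np.float64(114.65030009086512), np.float64(77.87213012252538), np.float64(112.95982887360984), np.float64(77.29815045917448)] [np.float64(-108.150084865993), np.float64(160.67137470667927), np.float64(71.56710746855325), np.float64(-18.083243337775283)]
```

Emit:
{"name": "servo_tool", "arguments": {
  "rows": [
    {"rz": 7,"gripper": 65},
    {"rz": 7},
    {"rz": 7},
    {"rz": 7},
    {"rz": 7},
    {"rz": 7},
    {"rz": 7},
    {"rz": 7},
    {"rz": 7},
    {"rz": 7}
  ],
  "newtons": 40
}}

```text
validation failed for argument at $.ro...
```

```bash
cat >> h.py <<'E'
def st():
    s=arm.observe();M=R.from_quat(s['tcp_rot']).as_matrix()
    print(round(s['clock'],2),'pos',np.round(s['position'],1),'yaw',np.degrees(np.arctan2(M[1,0],M[0,0])).round(2),'z',M[:,2].round(3),'F',np.round(s['force'],1),'w',round(s['gripper_width'],1),'q',np.round(s['q'],2))
    return s,M
def to(p):
    s,M=st();d=M.T@(np.array(p)-s['position']);print('tool shift',d.round(1));return d
E
python3 -c "
from h import *
to([596,122,150])"
```

```text
0.9 pos [206.6 589.9 196.1] yaw 70.7 z [ 0.  0. -1.] F [0.3 0.2 0.6] w 85.7 q [ 1.11  0.22  1.53 -0.    1.39 -0.13]
tool shift [-312.9  522.2   46. ]
```

Emit:
{"name": "servo_tool", "arguments": {
  "rows": [
    {"x": 0,"y": 0,"z": 0,"rx": 0,"ry": 0,"rz": 7,"gripper": 65}
  ],
  "newtons": 40
}}

```text
clock: 0.98
position: [206.6, 589.9, 196.0]
tcp_rot: [0.849, 0.528, 0.0, 0.0]
force: [-0.0, 0.1, 0.1]
gripper_width: 75.2
```

Emit:
{"name": "servo_tool", "arguments": {
  "rows": [
    {"x": 0,"y": 0,"z": 0,"rx": 0,"ry": 0,"rz": 7,"gripper": 65},
    {"x": 0,"y": 0,"z": 0,"rx": 0,"ry": 0,"rz": 7,"gripper": 65},
    {"x": 0,"y": 0,"z": 0,"rx": 0,"ry": 0,"rz": 7,"gripper": 65},
    {"x": 0,"y": 0,"z": 0,"rx": 0,"ry": 0,"rz": 7,"gripper": 65},
    {"x": 0,"y": 0,"z": 0,"rx": 0,"ry": 0,"rz": 7,"gripper": 65},
    {"x": 0,"y": 0,"z": 0,"rx": 0,"ry": 0,"rz": 7,"gripper": 65},
    {"x": 0,"y": 0,"z": 0,"rx": 0,"ry": 0,"rz": 7,"gripper": 65},
    {"x": 0,"y": 0,"z": 0,"rx": 0,"ry": 0,"rz": 7,"gripper": 65},
    {"x": 0,"y": 0,"z": 0,"rx": 0,"ry": 0,"rz": 6.7,"gripper": 65}
  ]
}}

```text
clock: 1.73
position: [206.5, 589.9, 196.1]
tcp_rot: [1.0, -0.007, 0.0, -0.0]
force: [-0.0, -0.1, 0.4]
gripper_width: 55.4
```

```bash
python3 -c "
from h import *
to([596,122,150])"
```

```text
1.73 pos [206.5 589.9 196.1] yaw -0.8 z [ 0.  0. -1.] F [-0.  -0.1  0.4] w 55.4 q [1.11 0.22 1.53 0.   1.39 1.12]
tool shift [396.  462.4  46.1]
```

Emit:
{"name": "servo_tool", "arguments": {
  "rows": [
    {"x": 26,"y": 31,"z": 3,"rx": 0,"ry": 0,"rz": -1.9,"gripper": 65},
    {"x": 26,"y": 31,"z": 3,"rx": 0,"ry": 0,"rz": 0,"gripper": 65},
    {"x": 26,"y": 31,"z": 3,"rx": 0,"ry": 0,"rz": 0,"gripper": 65},
    {"x": 26,"y": 31,"z": 3,"rx": 0,"ry": 0,"rz": 0,"gripper": 65},
    {"x": 26,"y": 31,"z": 3,"rx": 0,"ry": 0,"rz": 0,"gripper": 65},
    {"x": 26,"y": 31,"z": 3,"rx": 0,"ry": 0,"rz": 0,"gripper": 65},
    {"x": 26,"y": 31,"z": 3,"rx": 0,"ry": 0,"rz": 0,"gripper": 65},
    {"x": 26,"y": 31,"z": 3,"rx": 0,"ry": 0,"rz": 0,"gripper": 65},
    {"x": 26,"y": 31,"z": 3,"rx": 0,"ry": 0,"rz": 0,"gripper": 65},
    {"x": 26,"y": 31,"z": 3,"rx": 0,"ry": 0,"rz": 0,"gripper": 65}
  ]
}}

```text
clock: 2.57
position: [471.9, 279.6, 166.0]
tcp_rot: [1.0, 0.011, 0.002, -0.004]
force: [0.5, 1.0, -0.8]
gripper_width: 55.3
```

```bash
python3 -c "
from h import *
to([596,122,120])"
```

```text
2.57 pos [471.9 279.6 166. ] yaw 1.29 z [ 0.003  0.007 -1.   ] F [ 0.5  1.  -0.8] w 55.3 q [0.39 0.06 1.77 0.01 1.31 0.36]
tool shift [120.4 160.7  45.2]
```

Emit:
{"name": "servo_tool", "arguments": {
  "rows": [
    {"x": 24,"y": 32,"z": 9,"rx": 0,"ry": 0,"rz": 0,"gripper": 65},
    {"x": 24,"y": 32,"z": 9,"rx": 0,"ry": 0,"rz": 0,"gripper": 65},
    {"x": 24,"y": 32,"z": 9,"rx": 0,"ry": 0,"rz": 0,"gripper": 65},
    {"x": 24,"y": 32,"z": 9,"rx": 0,"ry": 0,"rz": 0,"gripper": 65},
    {"x": 24,"y": 32,"z": 9,"rx": 0,"ry": 0,"rz": 0,"gripper": 65},
    {"x": 0,"y": 0,"z": 0,"rx": 0,"ry": 0,"rz": 0,"gripper": 65}
  ]
}}

```text
clock: 3.07
position: [601.4, 113.5, 121.9]
tcp_rot: [1.0, 0.008, 0.005, -0.003]
force: [-1.5, 0.5, -0.2]
gripper_width: 55.7
```

```bash
python3 -c "
from h import *
to([596,122,40])"
```

```text
3.07 pos [601.4 113.5 121.9] yaw 0.95 z [ 0.01   0.007 -1.   ] F [-1.5  0.5 -0.2] w 55.7 q [0.05 0.24 1.65 0.01 1.24 0.04]
tool shift [-6.1 -8.  81.9]
```

Emit:
{"name": "servo_tool", "arguments": {
  "rows": [
    {"x": -5,"y": -7,"z": 25,"rx": -0.4,"ry": -0.6,"rz": 0,"gripper": 65},
    {"x": 0,"y": 0,"z": 25,"rx": 0,"ry": 0,"rz": 0,"gripper": 65},
    {"x": 0,"y": 0,"z": 25,"rx": 0,"ry": 0,"rz": 0,"gripper": 65},
    {"x": 0,"y": 0,"z": 0,"rx": 0,"ry": 0,"rz": 0,"gripper": 65}
  ]
}}

```text
clock: 3.4
position: [600.1, 117.0, 46.3]
tcp_rot: [1.0, 0.004, 0.002, 0.0]
force: [-0.9, -0.2, -0.2]
gripper_width: 55.6
```

```bash
python3 -c "
from h import *
to([596,122,3])
save('side','s1.png');im=save('top','t1.png')
cv2.imwrite('pics/t1a.png',cv2.resize(im[190:290,190:350,::-1],None,fx=5,fy=5))"
```

```text
3.4 pos [600.1 117.   46.3] yaw 0.5 z [ 0.004 -0.    -1.   ] F [-0.9 -0.2 -0.2] w 55.6 q [ 0.06  0.33  1.69 -0.    1.12  0.06]
tool shift [-4.2 -5.  43.3]
```

View pics/t1a.png

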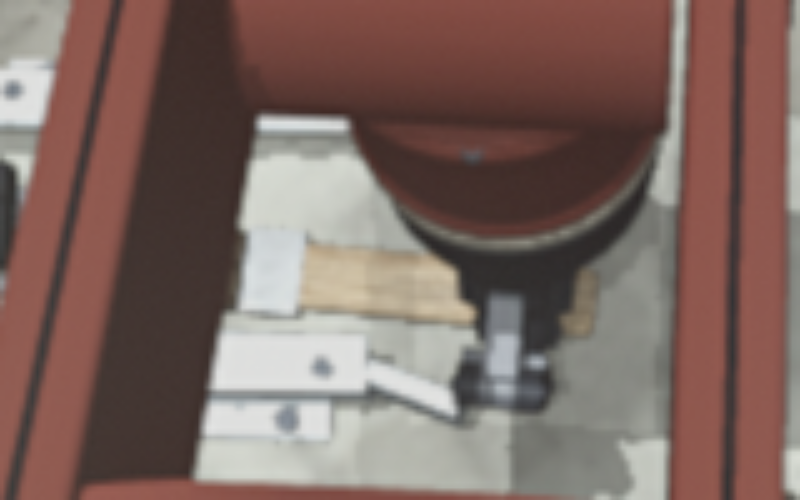

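View pics/s1.png

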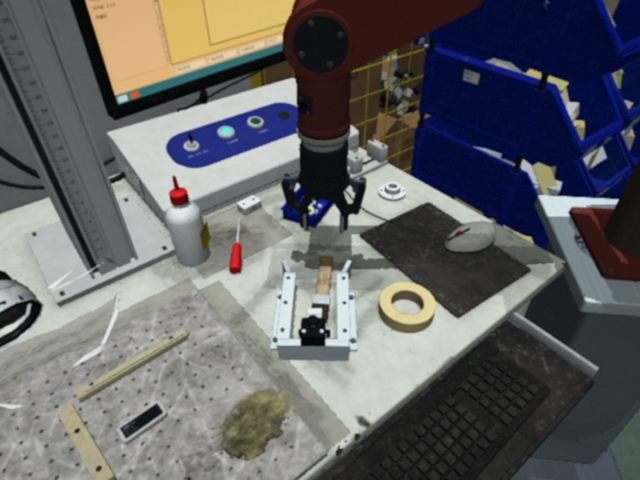

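Emit:
{"name": "servo_tool", "arguments": {
  "rows": [
    {"x": -4,"y": -2,"z": 18,"rx": 0,"ry": -0.2,"rz": 0,"gripper": 65},
    {"x": 0,"y": 0,"z": 18,"rx": 0,"ry": 0,"rz": 0,"gripper": 65},
    {"x": 0,"y": 0,"z": 6,"rx": 0,"ry": 0,"rz": 0,"gripper": 65},
    {"x": 0,"y": 0,"z": 0,"rx": 0,"ry": 0,"rz": 0,"gripper": 65}
  ]
}}

```text
clock: 3.83
position: [606.7, 121.4, 18.5]
tcp_rot: [1.0, 0.005, 0.011, -0.001]
force: [-0.3, 0.3, -0.1]
gripper_width: 55.5
```

```bash
python3 -c "
from h import *
to([596,119,3])"
```

```text
3.83 pos [606.7 121.4  18.5] yaw 0.62 z [ 0.022  0.001 -1.   ] F [-0.3  0.3 -0.1] w 55.5 q [ 0.07  0.37  1.7  -0.    1.05  0.06]
tool shift [-11.1   2.3  15.2]
```

Emit:
{"name": "servo_tool", "arguments": {
  "rows": [
    {"x": -6,"y": 1,"z": 0,"rx": 0,"ry": -1.2,"rz": 0,"gripper": 65},
    {"x": -5,"y": 1,"z": 0,"rx": 0,"ry": 0,"rz": 0,"gripper": 65},
    {"x": 0,"y": 0,"z": 0,"rx": 0,"ry": 0,"rz": 0,"gripper": 65}
  ]
}}

```text
clock: 4.08
position: [597.8, 119.9, 23.3]
tcp_rot: [1.0, 0.006, 0.002, -0.001]
force: [-0.8, 0.1, -0.1]
gripper_width: 55.4
```

```bash
python3 -c "
from h import *
to([596,119,3])"
```

```text
4.08 pos [597.8 119.9  23.3] yaw 0.67 z [ 0.004  0.002 -1.   ] F [-0.8  0.1 -0.1] w 55.4 q [0.07 0.36 1.7  0.   1.08 0.06]
tool shift [-1.9  0.9 20.3]
```

Emit:
{"name": "servo_tool", "arguments": {
  "rows": [
    {"x": -3,"y": 1,"z": 8,"rx": 0,"ry": -0.3,"rz": 0,"gripper": 65},
    {"x": -1,"y": 0,"z": 8,"rx": 0,"ry": -0.2,"rz": 0,"gripper": 65},
    {"x": -1,"y": 0,"z": 4,"rx": 0,"ry": -0.2,"rz": 0,"gripper": 65},
    {"x": 0,"y": 0,"z": 0,"rx": 0,"ry": 0,"rz": 0,"gripper": 65},
    {"x": 0,"y": 0,"z": 0,"rx": 0,"ry": 0,"rz": 0,"gripper": 65}
  ]
}}

```text
clock: 4.5
position: [593.9, 118.7, 4.1]
tcp_rot: [1.0, 0.006, -0.002, -0.001]
force: [-0.7, 0.6, -0.3]
gripper_width: 55.3
```

```bash
python3 -c "
from h import *
to([596,119,3])"
```

```text
4.5 pos [593.9 118.7   4.1] yaw 0.66 z [-0.005  0.002 -1.   ] F [-0.7  0.6 -0.3] w 55.3 q [0.07 0.38 1.71 0.   1.05 0.05]
tool shift [ 2.2 -0.3  1.1]
```

Good. Close.

Emit:
{"name": "servo_tool", "arguments": {
  "rows": [
    {"x": 2,"y": 0,"z": 1,"rx": 0,"ry": 0,"rz": 0,"gripper": 65},
    {"x": 0,"y": 0,"z": 0,"rx": 0,"ry": 0,"rz": 0,"gripper": 0},
    {"x": 0,"y": 0,"z": 0,"rx": 0,"ry": 0,"rz": 0,"gripper": 0},
    {"x": 0,"y": 0,"z": 0,"rx": 0,"ry": 0,"rz": 0,"gripper": 0},
    {"x": 0,"y": 0,"z": 0,"rx": 0,"ry": 0,"rz": 0,"gripper": 0},
    {"x": 0,"y": 0,"z": 0,"rx": 0,"ry": 0,"rz": 0,"gripper": 0},
    {"x": 0,"y": 0,"z": 0,"rx": 0,"ry": 0,"rz": 0,"gripper": 0},
    {"x": 0,"y": 0,"z": 0,"rx": 0,"ry": 0,"rz": 0,"gripper": 0},
    {"x": 0,"y": 0,"z": 0,"rx": 0,"ry": 0,"rz": 0,"gripper": 0}
  ],
  "newtons": 50
}}

```text
clock: 5.25
position: [596.3, 118.7, 2.9]
tcp_rot: [1.0, 0.006, -0.002, -0.001]
force: [-0.1, -0.2, 0.0]
gripper_width: -0.3
```

```bash
python3 -c "
from h import *
to([596,119,3])"
```

```text
5.25 pos [596.3 118.7   2.9] yaw 0.65 z [-0.005  0.002 -1.   ] F [-0.1 -0.2  0. ] w -0.3 q [0.07 0.39 1.7  0.   1.05 0.05]
tool shift [-0.3 -0.3 -0.1]
```

```bash
python3 -c "
from h import *
im=save('side','s2.png');cv2.imwrite('pics/s2a.png',cv2.resize(im[170:350,240:400,::-1],None,fx=3.3,fy=3.3))
im=save('top','t2.png')
cv2.imwrite('pics/t2a.png',cv2.resize(im[190:290,190:350,::-1],None,fx=5,fy=5))"
```

```text
(no output)
```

View pics/t2a.png

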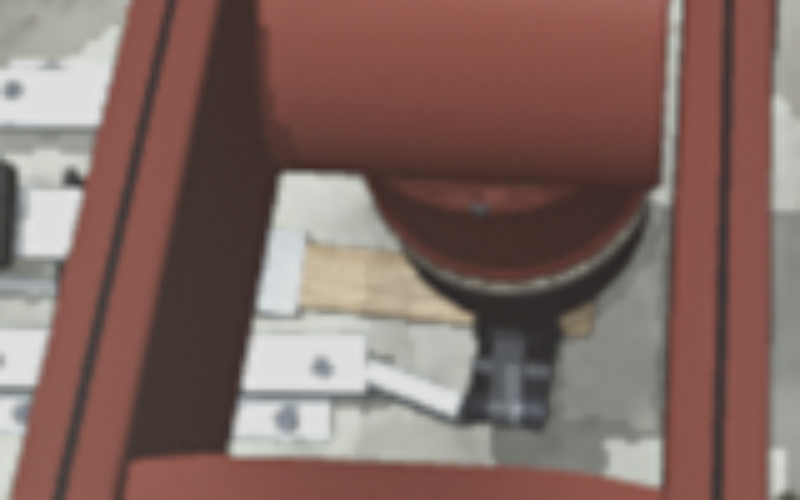

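View pics/s2a.png

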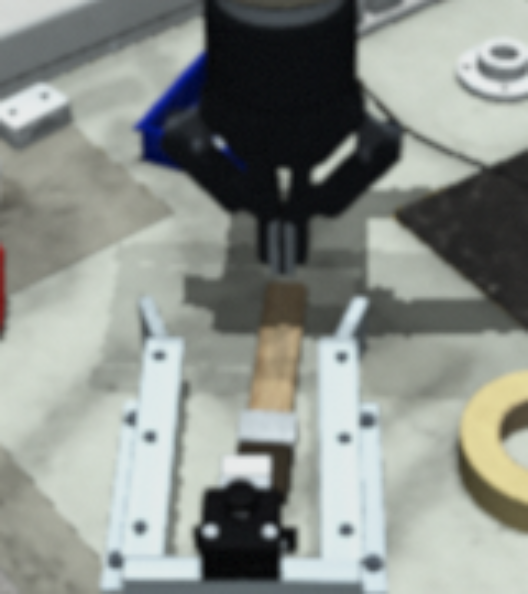

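```bash
python3 -c "
from h import *
print(proj('side',[596.3,118.7,2.9]),proj('top',[596.3,118.7,2.9]))
print(ray('side',[326.4,252.4],3),ray('side',[326.4,252.4],11),ray('side',[326.4,252.4],30))
print(ray('side',[240+285/3.3,170+287/3.3],11), 'handle end')
"
```

```text
[325.42597894 264.03148774] [297.9750135  249.22274856]
[597.85110104  86.48753654   3.        ] [596.89993514  95.32191573  11.        ] [594.64091611 116.30356631  30.        ]
[595.64044247 108.00022427  11.        ] handle end
```

```bash
python3 -c "
from h import *
for z in (60,80,100,120): print(z,ray('top',[292.4,266],z))
for p in [(596.3,118.7,2.9),(596.3,118.7,57),(596.3,118.7,77),(596.3,118.7,100)]: print(p,proj('side',p),proj('top',p))
c=arm.calibration('side')['world_to_cam'];print(-np.array(c)[:3,:3].T@np.array(c)[:3,3])
c=arm.calibration('top')['world_to_cam'];print(-np.array(c)[:3,:3].T@np.array(c)[:3,3])
"
```

```text
60 [557.83675594 121.04296824  60.        ]
80 [555.00894696 119.73315226  80.        ]
100 [552.18113798 118.42333628 100.        ]
120 [549.353329  117.1135203 120.       ]
(596.3, 118.7, 2.9) [325.42597894 264.03148774] [297.9750135  249.22274856]
(596.3, 118.7, 57) [325.28649017 241.97607836] [296.74742479 243.35931818]
(596.3, 118.7, 77) [325.23185785 233.3378337 ] [296.2541791  241.00338923]
(596.3, 118.7, 100) [325.16682274 223.05474172] [295.65755969 238.15370809]
[529.13616226 724.70829429 580.94282449]
[439.98346433  66.45437118 893.53078263]
```

```bash
python3 -c "
import cv2
im=cv2.imread('pics/s2.png');cv2.imwrite('pics/s2b.png',cv2.resize(im[200:290,280:380],None,fx=6.5,fy=6.5,interpolation=cv2.INTER_CUBIC))"
```

```text
(no output)
```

View pics/s2b.png

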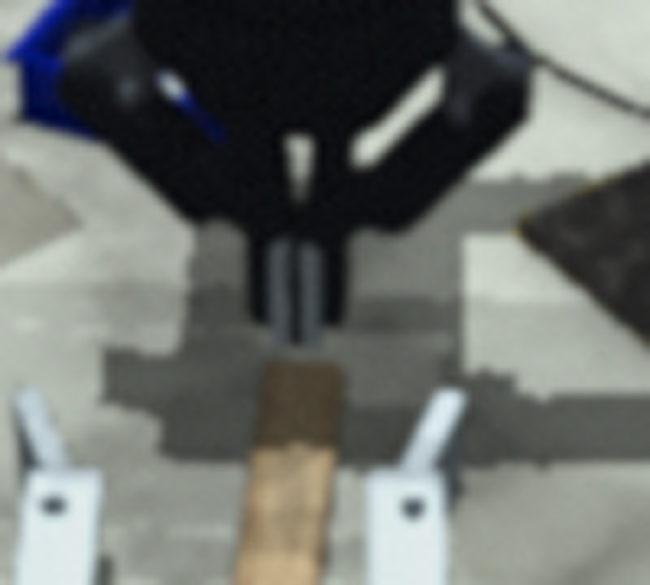

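```bash
python3 -c "
from h import *
st()
for z in (46,56,66,76): print(z,proj('side',(628,117,z)),proj('side',(572,117,z)))
im=cv2.imread('pics/s1.png');cv2.imwrite('pics/s1b.png',cv2.resize(im[160:270,270:380],None,fx=5.4,fy=5.4,interpolation=cv2.INTER_CUBIC))"
```

```text
5.35 pos [596.3 118.7   2.8] yaw 0.66 z [-0.005  0.002 -1.   ] F [-0.1 -0.   0.5] w -0.3 q [0.07 0.39 1.7  0.   1.05 0.05]
46 [307.99906166 244.82337477] [338.85997823 246.89559245]
56 [307.83672436 240.62179126] [338.94031224 242.68081041]
66 [307.67181978 236.35376199] [339.02192571 238.39890103]
76 [307.50428655 232.0176982 ] [339.10484944 234.0482478 ]
```

View pics/s1b.png

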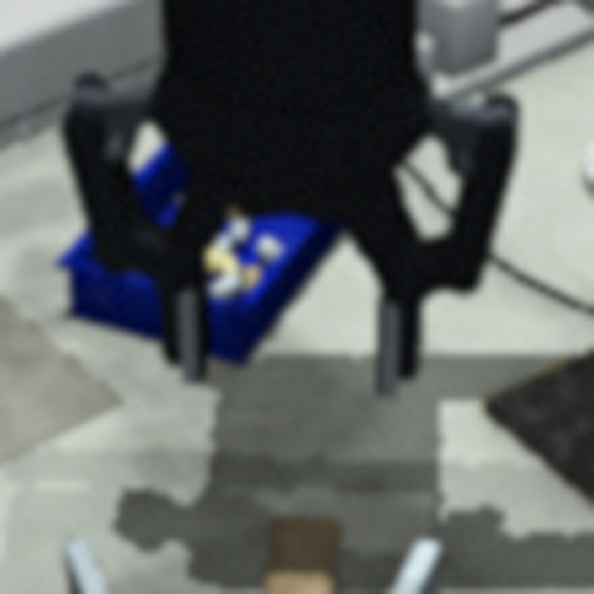

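Emit:
{"name": "servo_tool", "arguments": {
  "rows": [
    {"x": 0,"y": 0,"z": 0,"rx": 0,"ry": 0,"rz": 0,"gripper": 65},
    {"x": 0,"y": 0,"z": 0,"rx": 0,"ry": 0,"rz": 0,"gripper": 65},
    {"x": 0,"y": 0,"z": 0,"rx": 0,"ry": 0,"rz": 0,"gripper": 65},
    {"x": 0,"y": 0,"z": 0,"rx": 0,"ry": 0,"rz": 0,"gripper": 65},
    {"x": 0,"y": 0,"z": 0,"rx": 0,"ry": 0,"rz": 0,"gripper": 65},
    {"x": 0,"y": 0,"z": 0,"rx": 0,"ry": 0,"rz": 0,"gripper": 65},
    {"x": 0,"y": 0,"z": 5,"rx": 0,"ry": 0,"rz": 0,"gripper": 65},
    {"x": 0,"y": 0,"z": 5,"rx": 0,"ry": 0,"rz": 0,"gripper": 65},
    {"x": 0,"y": 0,"z": 0,"rx": 0,"ry": 0,"rz": 0,"gripper": 65}
  ]
}}

```text
clock: 6.1
position: [596.5, 118.8, -7.7]
tcp_rot: [1.0, 0.006, -0.002, -0.001]
force: [-0.1, -0.5, -0.1]
gripper_width: 55.5
```

```bash
python3 -c "
from h import *
st()
im=save('side','s3.png');cv2.imwrite('pics/s3b.png',cv2.resize(im[190:300,270:380,::-1],None,fx=5.4,fy=5.4,interpolation=cv2.INTER_CUBIC))"
```

```text
6.1 pos [596.5 118.8  -7.7] yaw 0.66 z [-0.004  0.002 -1.   ] F [-0.1 -0.5 -0.1] w 55.5 q [0.07 0.41 1.71 0.   1.03 0.05]
```

View pics/s3b.png

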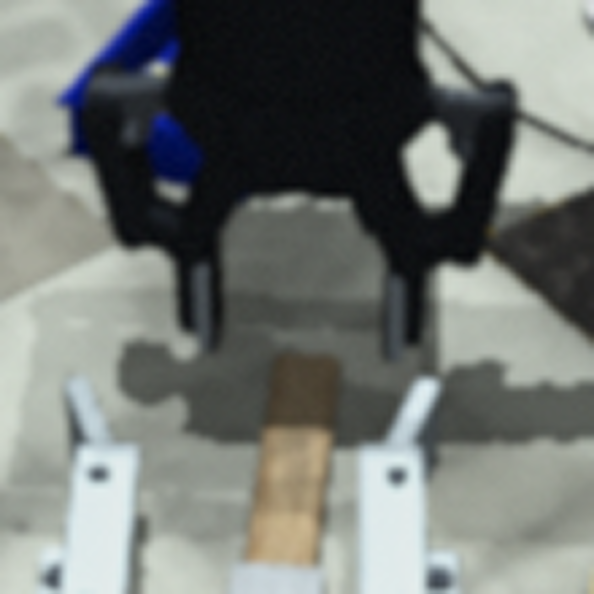

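Emit:
{"name": "servo_tool", "arguments": {
  "rows": [
    {"x": 0,"y": 0,"z": 5,"rx": 0,"ry": 0,"rz": 0,"gripper": 65},
    {"x": 0,"y": 0,"z": 5,"rx": 0,"ry": 0,"rz": 0,"gripper": 65},
    {"x": 0,"y": 0,"z": 4,"rx": 0,"ry": 0,"rz": 0,"gripper": 65},
    {"x": 0,"y": 0,"z": 0,"rx": 0,"ry": 0,"rz": 0,"gripper": 65}
  ]
}}

```text
clock: 6.48
position: [596.3, 118.8, -23.2]
tcp_rot: [1.0, 0.006, -0.002, -0.001]
force: [0.2, -1.2, -0.3]
gripper_width: 55.6
```

```bash
python3 -c "
from h import *
st()
im=save('side','s4.png');cv2.imwrite('pics/s4b.png',cv2.resize(im[190:300,270:380,::-1],None,fx=5.4,fy=5.4,interpolation=cv2.INTER_CUBIC))"
```

```text
6.48 pos [596.3 118.8 -23.2] yaw 0.66 z [-0.005  0.002 -1.   ] F [ 0.2 -1.2 -0.3] w 55.6 q [0.07 0.43 1.71 0.   1.01 0.05]
```

View pics/s4b.png

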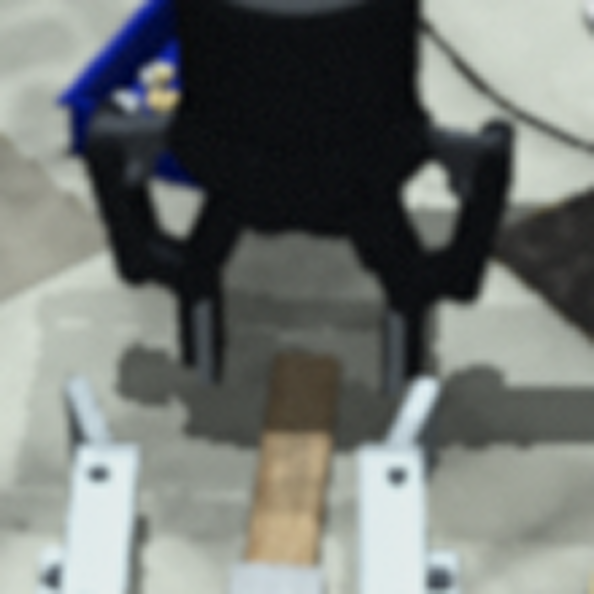

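Emit:
{"name": "servo_tool", "arguments": {
  "rows": [
    {"x": 0,"y": 0,"z": 2,"rx": 0,"ry": 0,"rz": 0,"gripper": 65},
    {"x": 0,"y": 0,"z": 0,"rx": 0,"ry": 0,"rz": 0,"gripper": 20},
    {"x": 0,"y": 0,"z": 0,"rx": 0,"ry": 0,"rz": 0,"gripper": 20},
    {"x": 0,"y": 0,"z": 0,"rx": 0,"ry": 0,"rz": 0,"gripper": 20},
    {"x": 0,"y": 0,"z": 0,"rx": 0,"ry": 0,"rz": 0,"gripper": 20},
    {"x": 0,"y": 0,"z": 0,"rx": 0,"ry": 0,"rz": 0,"gripper": 20},
    {"x": 0,"y": 0,"z": 0,"rx": 0,"ry": 0,"rz": 0,"gripper": 20},
    {"x": 0,"y": 0,"z": 0,"rx": 0,"ry": 0,"rz": 0,"gripper": 20}
  ]
}}

```text
clock: 7.2
position: [597.5, 118.9, -24.1]
tcp_rot: [1.0, 0.006, -0.001, -0.001]
force: [0.2, 0.7, 0.6]
gripper_width: 16.9
```

```bash
python3 -c "
from h import *
st()
im=save('side','s5.png');cv2.imwrite('pics/s5b.png',cv2.resize(im[190:300,270:380,::-1],None,fx=5.4,fy=5.4,interpolation=cv2.INTER_CUBIC))"
```

```text
7.2 pos [597.5 118.9 -24.1] yaw 0.66 z [-0.003  0.002 -1.   ] F [0.2 0.7 0.6] w 16.9 q [0.07 0.43 1.71 0.   1.   0.05]
```

View pics/s5b.png

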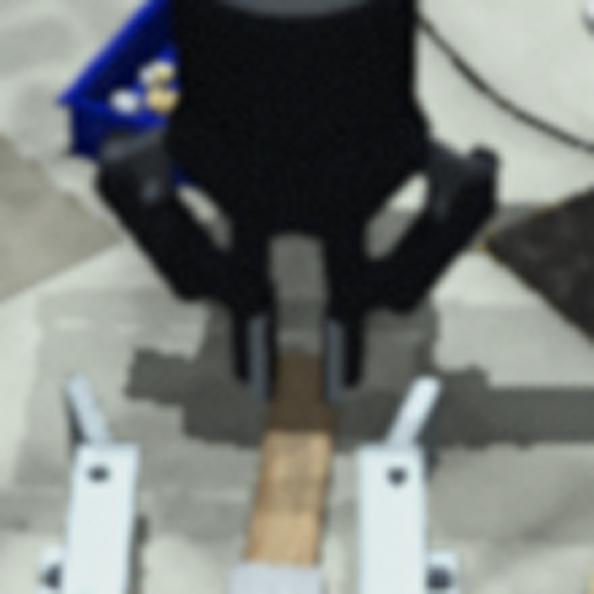

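Emit:
{"name": "servo_tool", "arguments": {
  "rows": [
    {"x": 0,"y": 0,"z": 0,"rx": 0,"ry": 0,"rz": 0,"gripper": 55},
    {"x": 0,"y": 0,"z": 0,"rx": 0,"ry": 0,"rz": 0,"gripper": 55},
    {"x": 0,"y": 0,"z": 0,"rx": 0,"ry": 0,"rz": 0,"gripper": 55},
    {"x": 0,"y": 0,"z": 0,"rx": 0,"ry": 0,"rz": 0,"gripper": 55},
    {"x": 0,"y": 0,"z": 0,"rx": 0,"ry": 0,"rz": 0,"gripper": 55},
    {"x": 0,"y": 0,"z": 4,"rx": 0,"ry": 0,"rz": 0,"gripper": 55},
    {"x": 0,"y": 0,"z": 4,"rx": 0,"ry": 0,"rz": 0,"gripper": 55},
    {"x": 0,"y": 0,"z": 2,"rx": 0,"ry": 0,"rz": 0,"gripper": 55},
    {"x": 0,"y": 0,"z": 0,"rx": 0,"ry": 0,"rz": 0,"gripper": 55}
  ]
}}

```text
clock: 8.0
position: [597.3, 118.9, -35.2]
tcp_rot: [1.0, 0.006, -0.001, -0.001]
force: [-0.8, 0.0, 0.0]
gripper_width: 46.9
```

```bash
python3 -c "
from h import *
st()
im=save('side','s6.png');cv2.imwrite('pics/s6b.png',cv2.resize(im[190:300,270:380,::-1],None,fx=5.4,fy=5.4,interpolation=cv2.INTER_CUBIC))"
```

```text
8.0 pos [597.3 118.9 -35.2] yaw 0.65 z [-0.003  0.002 -1.   ] F [-0.8  0.   0. ] w 46.9 q [0.07 0.45 1.71 0.   0.98 0.05]
```

View pics/s6b.png

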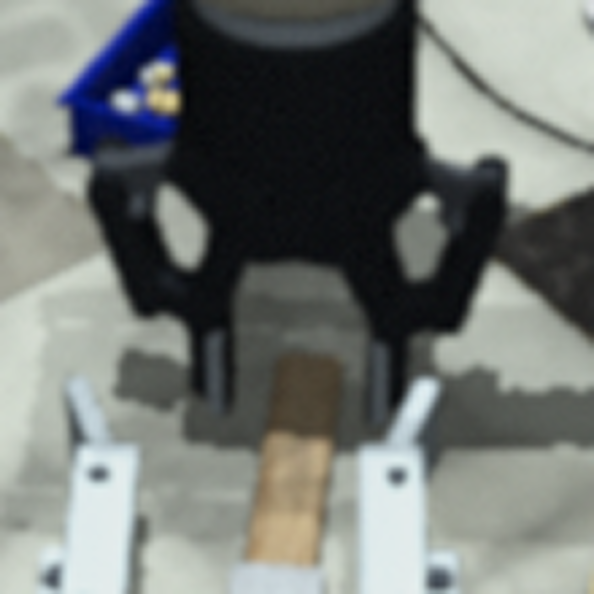

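Try closing here, watching width and force.

Emit:
{"name": "servo_tool", "arguments": {
  "rows": [
    {"x": 0,"y": 0,"z": 0,"rx": 0,"ry": 0,"rz": 0,"gripper": 15},
    {"x": 0,"y": 0,"z": 0,"rx": 0,"ry": 0,"rz": 0,"gripper": 15},
    {"x": 0,"y": 0,"z": 0,"rx": 0,"ry": 0,"rz": 0,"gripper": 15},
    {"x": 0,"y": 0,"z": 0,"rx": 0,"ry": 0,"rz": 0,"gripper": 15},
    {"x": 0,"y": 0,"z": 0,"rx": 0,"ry": 0,"rz": 0,"gripper": 15},
    {"x": 0,"y": 0,"z": 0,"rx": 0,"ry": 0,"rz": 0,"gripper": 15}
  ]
}}

```text
clock: 8.55
position: [598.0, 118.9, -34.7]
tcp_rot: [1.0, 0.006, -0.001, -0.001]
force: [-0.4, -0.5, -0.5]
gripper_width: 22.4
```

```bash
python3 -c "
from h import *
st()"
```

```text
8.55 pos [598.  118.9 -34.7] yaw 0.66 z [-0.001  0.002 -1.   ] F [-0.4 -0.5 -0.5] w 22.4 q [0.07 0.45 1.71 0.   0.98 0.05]
```

Emit:
{"name": "servo_tool", "arguments": {
  "rows": [
    {"x": 0,"y": 0,"z": -3,"rx": 0,"ry": 0,"rz": 0,"gripper": 15},
    {"x": 1,"y": 15,"z": 0,"rx": 0,"ry": 0,"rz": 0,"gripper": 15},
    {"x": 1,"y": 20,"z": 0,"rx": 0,"ry": 0,"rz": 0,"gripper": 15},
    {"x": 1,"y": 20,"z": -5,"rx": 0,"ry": 0,"rz": 0,"gripper": 15},
    {"x": 1,"y": 20,"z": -10,"rx": 0,"ry": 0,"rz": 0,"gripper": 15},
    {"x": 0,"y": 15,"z": -10,"rx": 0,"ry": 0,"rz": 0,"gripper": 15},
    {"x": 0,"y": 15,"z": -10,"rx": 0,"ry": 0,"rz": 0,"gripper": 15},
    {"x": 0,"y": 0,"z": 0,"rx": 0,"ry": 0,"rz": 0,"gripper": 15}
  ]
}}

```text
clock: 9.22
position: [601.6, 6.2, 3.7]
tcp_rot: [1.0, 0.008, -0.002, -0.0]
force: [0.1, -0.4, -0.2]
gripper_width: 22.5
```

```bash
python3 -c "
from h import *
to([450,-15,10])
save('side','s7.png')"
```

```text
9.22 pos [601.6   6.2   3.7] yaw 0.88 z [-0.005  0.    -1.   ] F [ 0.1 -0.4 -0.2] w 22.5 q [-0.12  0.38  1.72 -0.    1.05 -0.14]
tool shift [-152.    18.8   -5.6]
```

View pics/s7.png

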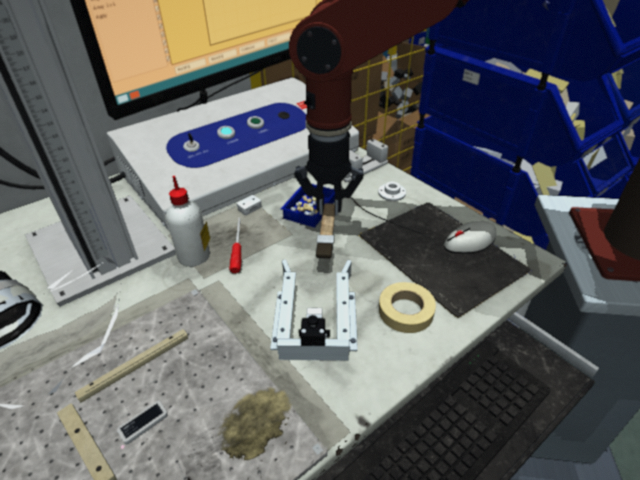

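Emit:
{"name": "servo_tool", "arguments": {
  "rows": [
    {"x": -20,"y": 4,"z": -2,"rx": 0,"ry": 0,"rz": 0,"gripper": 15},
    {"x": -25,"y": 6,"z": 0,"rx": 0,"ry": 0,"rz": 0,"gripper": 15},
    {"x": -25,"y": 6,"z": 0,"rx": 0,"ry": 0,"rz": 0,"gripper": 15},
    {"x": -25,"y": 6,"z": 0,"rx": 0,"ry": 0,"rz": 0,"gripper": 15},
    {"x": -25,"y": 6,"z": 0,"rx": 0,"ry": 0,"rz": 0,"gripper": 15},
    {"x": -25,"y": 3,"z": 0,"rx": 0,"ry": 0,"rz": 0,"gripper": 15},
    {"x": 0,"y": 0,"z": 0,"rx": 0,"ry": 0,"rz": 0,"gripper": 15},
    {"x": 0,"y": 0,"z": 0,"rx": 0,"ry": 0,"rz": 0,"gripper": 15}
  ]
}}

```text
clock: 9.93
position: [446.9, -23.5, 0.3]
tcp_rot: [1.0, 0.008, -0.005, -0.002]
force: [0.5, -0.5, -0.1]
gripper_width: 22.4
```

```bash
python3 -c "
from h import *
to([450,-25,-28])
save('side','s8.png');save('top','t8.png')"
```

```text
9.93 pos [ 4.469e+02 -2.350e+01  3.000e-01] yaw 0.92 z [-0.011  0.004 -1.   ] F [ 0.5 -0.5 -0.1] w 22.4 q [-0.23  0.05  2.12  0.    0.98 -0.25]
tool shift [ 3.4  1.7 28.2]
```

View pics/s8.png

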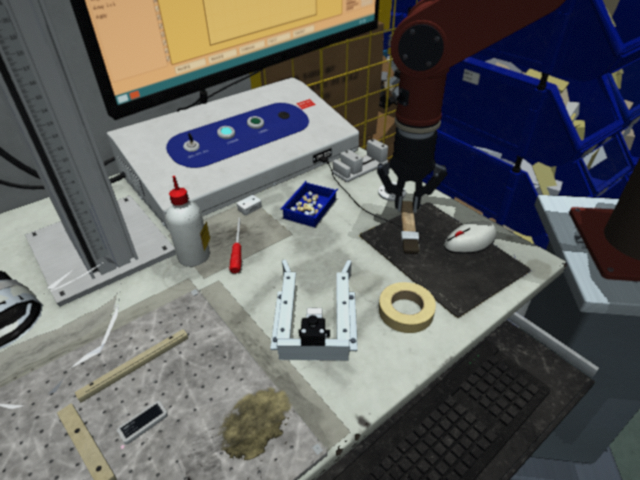

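View pics/t8.png

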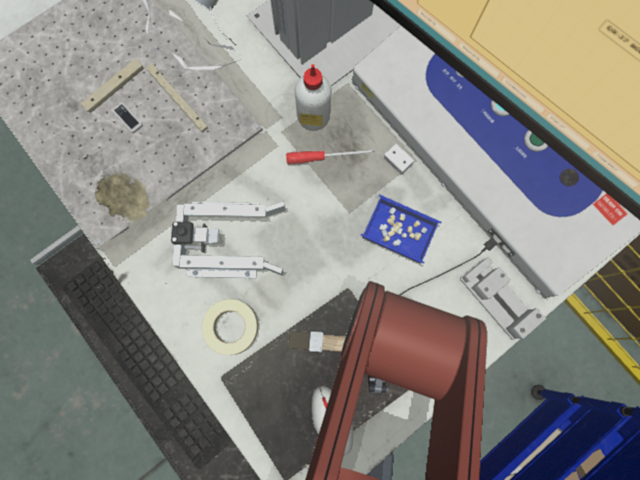

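Emit:
{"name": "servo_tool", "arguments": {
  "rows": [
    {"x": 2,"y": 0,"z": 6,"rx": 0,"ry": -0.5,"rz": 0,"gripper": 15},
    {"x": 0,"y": 0,"z": 6,"rx": 0,"ry": 0,"rz": 0,"gripper": 15},
    {"x": 0,"y": 0,"z": 6,"rx": 0,"ry": 0,"rz": 0,"gripper": 15},
    {"x": 0,"y": 0,"z": 4,"rx": 0,"ry": 0,"rz": 0,"gripper": 15},
    {"x": 0,"y": 0,"z": 0,"rx": 0,"ry": 0,"rz": 0,"gripper": 15}
  ]
}}

```text
clock: 10.45
position: [453.6, -22.7, -23.7]
tcp_rot: [1.0, 0.009, -0.009, -0.002]
force: [-0.1, 0.6, -0.2]
gripper_width: 22.6
```

```bash
python3 -c "
from h import *
st()
im=save('side','s9.png');cv2.imwrite('pics/s9b.png',cv2.resize(im[160:270,350:460,::-1],None,fx=5.4,fy=5.4,interpolation=cv2.INTER_CUBIC))"
```

```text
10.45 pos [453.6 -22.7 -23.7] yaw 1.06 z [-0.018  0.004 -1.   ] F [-0.1  0.6 -0.2] w 22.6 q [-0.22  0.12  2.1  -0.    0.94 -0.24]
```

View pics/s9b.png

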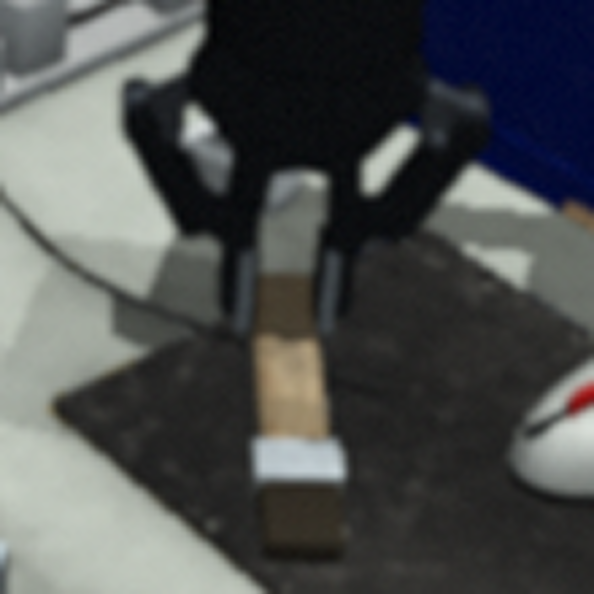

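Emit:
{"name": "servo_tool", "arguments": {
  "rows": [
    {"x": 0,"y": 0,"z": 2,"rx": 0,"ry": 1,"rz": 0,"gripper": 15},
    {"x": 0,"y": 0,"z": 2,"rx": 0,"ry": 0,"rz": 0,"gripper": 15},
    {"x": 0,"y": 0,"z": 0,"rx": 0,"ry": 0,"rz": 0,"gripper": 15}
  ]
}}

```text
clock: 10.75
position: [453.7, -22.7, -28.2]
tcp_rot: [1.0, 0.009, 0.001, -0.002]
force: [-0.7, -0.0, -0.2]
gripper_width: 22.2
```

Emit:
{"name": "servo_tool", "arguments": {
  "rows": [
    {"x": 0,"y": 0,"z": 2,"rx": 0,"ry": 0,"rz": 0,"gripper": 15},
    {"x": 0,"y": 0,"z": 1,"rx": 0,"ry": 0,"rz": 0,"gripper": 15},
    {"x": 0,"y": 0,"z": 0,"rx": 0,"ry": 0,"rz": 0,"gripper": 15}
  ]
}}

```text
clock: 11.0
position: [453.8, -22.8, -30.7]
tcp_rot: [1.0, 0.009, 0.001, -0.002]
force: [-0.7, -0.0, -0.8]
gripper_width: 22.6
```

Emit:
{"name": "servo_tool", "arguments": {
  "rows": [
    {"x": 0,"y": 0,"z": 1,"rx": 0,"ry": 0,"rz": 0,"gripper": 15},
    {"x": 0,"y": 0,"z": 0,"rx": 0,"ry": 0,"rz": 0,"gripper": 50},
    {"x": 0,"y": 0,"z": 0,"rx": 0,"ry": 0,"rz": 0,"gripper": 50},
    {"x": 0,"y": 0,"z": 0,"rx": 0,"ry": 0,"rz": 0,"gripper": 50},
    {"x": 0,"y": 0,"z": 0,"rx": 0,"ry": 0,"rz": 0,"gripper": 50},
    {"x": 0,"y": 0,"z": -15,"rx": 0,"ry": 0,"rz": 0,"gripper": 50},
    {"x": 0,"y": 0,"z": -25,"rx": 0,"ry": 0,"rz": 0,"gripper": 50},
    {"x": 0,"y": 0,"z": -25,"rx": 0,"ry": 0,"rz": 0,"gripper": 50},
    {"x": 0,"y": 0,"z": -25,"rx": 0,"ry": 0,"rz": 0,"gripper": 50}
  ]
}}

```text
clock: 11.75
position: [448.1, -22.0, 55.8]
tcp_rot: [1.0, 0.009, -0.005, -0.004]
force: [0.1, -0.7, 0.5]
gripper_width: 42.6
```

```bash
python3 -c "
from h import *
st()
im=save('side','s10.png');cv2.imwrite('pics/s10b.png',cv2.resize(im[150:270,270:460,::-1],None,fx=4.2,fy=4.2,interpolation=cv2.INTER_CUBIC))
for d in arm.tip_of('side','tray_mid')[:1]: print(d, ray('side',d['pixel'],14.5))
for d in arm.tip_of('side','brush_mid')[:1]: print(d, ray('side',d['pixel'],10))
im=save('top','t10.png')
for d in arm.tip_of('top','tray_mid')[:1]: print(d, ray('top',d['pixel'],14.5))
cv2.imwrite('pics/t10b.png',cv2.resize(im[185:275,350:450,::-1],None,fx=6,fy=6,interpolation=cv2.INTER_CUBIC))
"
```

```text
11.75 pos [448.1 -22.   55.8] yaw 1.02 z [-0.011  0.007 -1.   ] F [ 0.1 -0.7  0.5] w 42.6 q [-0.23 -0.04  2.09  0.01  1.11 -0.25]
{'pixel': [311.2, 201.4], 'p': 0.62} [646.31150017 -61.17466429  14.5       ]
{'pixel': [401.7, 240.3], 'p': 0.6} [454.95576965  44.34177825  10.        ]
{'pixel': [398.0, 228.9], 'p': 0.84} [649.17241214 -50.58490388  14.5       ]
```

View pics/s10b.png

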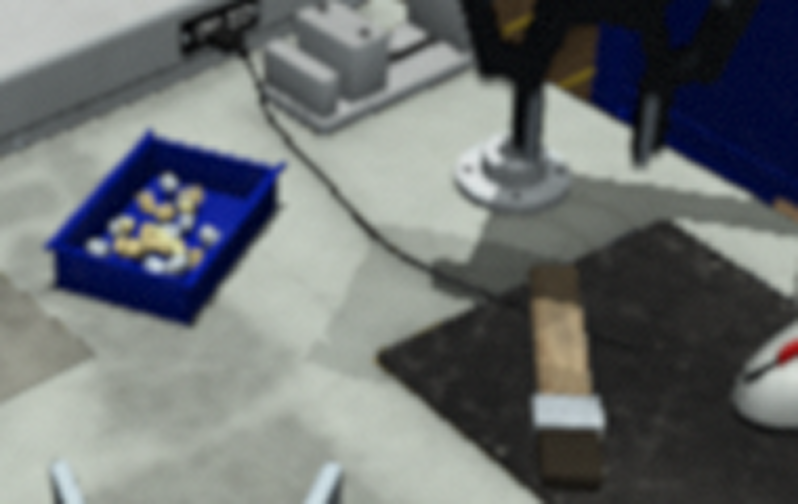

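View pics/t10b.png

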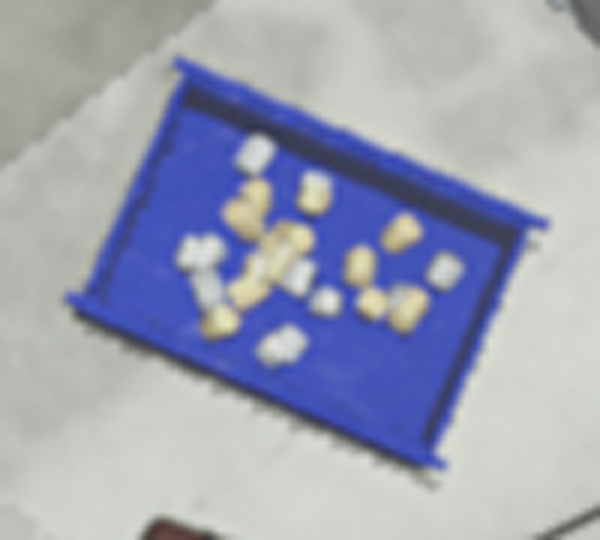

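Run:
```python
from h import *
from scipy.optimize import brentq
def zof(row,x,y): return brentq(lambda z:proj('side',(x,y,z))[1]-row,-50,150)
for n,rep,row,x,y in [('s1L',46.3,160+382/5.4,625,128),('s1R',46.3,160+396/5.4,573,128),('s3L',-7.7,190+350/5.4,622,130),('s3R',-7.7,190+360/5.4,570,130),('s6L',-35.2,190+413/5.4,619,130),('s6R',-35.2,190+423/5.4,574,130),('s5L',-24,190+398/5.4,607,130),('s2',2.9,200+343/6.5,596,130),('s9',-23.7,160+333/5.4,453,-12)]:
    z=zof(row-.5,x,y);print(n,rep,round(z,1),round(z-rep,1))
```

```text
s1L 46.3 89.2 42.9
s1R 46.3 87.7 41.4
s3L -7.7 35.1 42.8
s3R -7.7 35.5 43.2
s6L -35.2 6.4 41.6
s6R -35.2 6.2 41.4
s5L -24 14.6 38.6
s2 2.9 42.5 39.6
s9 -23.7 13.6 37.3
```

Emit:
{"name": "servo_tool", "arguments": {
  "rows": [
    {"x": 0,"y": 0,"z": -3,"rx": 0,"ry": 0.6,"rz": -7,"gripper": 35},
    {"x": 0,"y": 0,"z": 0,"rx": 0,"ry": 0,"rz": -7,"gripper": 35},
    {"x": 0,"y": 0,"z": 0,"rx": 0,"ry": 0,"rz": -7,"gripper": 35},
    {"x": 0,"y": 0,"z": 0,"rx": 0,"ry": 0,"rz": -7,"gripper": 35},
    {"x": 0,"y": 0,"z": 0,"rx": 0,"ry": 0,"rz": -7,"gripper": 35},
    {"x": 0,"y": 0,"z": 0,"rx": 0,"ry": 0,"rz": -7,"gripper": 35},
    {"x": 0,"y": 0,"z": 0,"rx": 0,"ry": 0,"rz": -7,"gripper": 35},
    {"x": 0,"y": 0,"z": 0,"rx": 0,"ry": 0,"rz": -7,"gripper": 35},
    {"x": 0,"y": 0,"z": 0,"rx": 0,"ry": 0,"rz": -7,"gripper": 35},
    {"x": 0,"y": 0,"z": 0,"rx": 0,"ry": 0,"rz": -5,"gripper": 35}
  ]
}}

```text
clock: 12.83
position: [434.9, -19.1, 41.1]
tcp_rot: [0.815, 0.579, -0.007, -0.014]
force: [-0.3, -0.2, 1.8]
gripper_width: 30.1
```

```bash
python3 -c "
from h import *
to([631,-104.5,30])"
```

```text
12.83 pos [434.9 -19.1  41.1] yaw 70.81 z [-0.028  0.015 -1.   ] F [-0.3 -0.2  1.8] w 30.1 q [-0.23 -0.03  2.11  0.01  1.09 -1.47]
tool shift [-16.3 213.5   4.4]
```

Emit:
{"name": "servo_tool", "arguments": {
  "rows": [
    {"x": -2,"y": 0,"z": -8,"rx": -1.8,"ry": -0.3,"rz": -0.8,"gripper": 35},
    {"x": -2,"y": 30,"z": -2,"rx": 0,"ry": 0,"rz": 0,"gripper": 35},
    {"x": -2,"y": 30,"z": 0,"rx": 0,"ry": 0,"rz": 0,"gripper": 35},
    {"x": -2,"y": 30,"z": 0,"rx": 0,"ry": 0,"rz": 0,"gripper": 35},
    {"x": -2,"y": 30,"z": 0,"rx": 0,"ry": 0,"rz": 0,"gripper": 35},
    {"x": -2,"y": 30,"z": 0,"rx": 0,"ry": 0,"rz": 0,"gripper": 35},
    {"x": -2,"y": 25,"z": 0,"rx": 0,"ry": 0,"rz": 0,"gripper": 35},
    {"x": 0,"y": 0,"z": 0,"rx": 0,"ry": 0,"rz": 0,"gripper": 35}
  ]
}}

```text
clock: 13.5
position: [586.7, -84.7, 30.5]
tcp_rot: [0.809, 0.588, -0.009, -0.011]
force: [-0.6, -0.2, -0.1]
gripper_width: 29.9
```

```bash
cat >> h.py <<'E'
def tilt():
    s=arm.observe();M=R.from_quat(s['tcp_rot']).as_matrix()
    v=M.T@np.array([0,0,-1]); print('fix rx',-np.degrees(v[1]).round(2),'ry',np.degrees(v[0]).round(2))
E
python3 -c "
from h import *
to([631,-104.5,20]);tilt()"
```

```text
13.5 pos [586.7 -84.7  30.5] yaw 72.08 z [-0.027  0.007 -1.   ] F [-0.6 -0.2 -0.1] w 29.9 q [-0.28  0.34  1.71 -0.    1.12 -1.53]
tool shift [-5.2 48.5  9.2]
fix rx -1.61 ry 0.12
```

Emit:
{"name": "servo_tool", "arguments": {
  "rows": [
    {"x": -3,"y": 18,"z": -4,"rx": -1.6,"ry": 0.1,"rz": 0.3,"gripper": 35},
    {"x": -2,"y": 18,"z": 0,"rx": 0,"ry": 0,"rz": 0,"gripper": 35},
    {"x": 0,"y": 10,"z": 0,"rx": 0,"ry": 0,"rz": 0,"gripper": 35},
    {"x": 0,"y": 0,"z": 0,"rx": 0,"ry": 0,"rz": 0,"gripper": 35},
    {"x": 0,"y": 0,"z": 0,"rx": 0,"ry": 0,"rz": 0,"gripper": 35}
  ]
}}

```text
clock: 13.92
position: [622.2, -102.2, 21.7]
tcp_rot: [0.81, 0.586, -0.006, -0.007]
force: [1.8, 0.7, -0.8]
gripper_width: 30.0
```

```bash
python3 -c "
from h import *
to([631,-104.5,20]);tilt()
im=save('side','s11.png');cv2.imwrite('pics/s11b.png',cv2.resize(im[110:240,260:370,::-1],None,fx=4.5,fy=4.5,interpolation=cv2.INTER_CUBIC))
im=save('top','t11.png')
cv2.imwrite('pics/t11b.png',cv2.resize(im[185:275,350:450,::-1],None,fx=6,fy=6,interpolation=cv2.INTER_CUBIC))
"
```

```text
13.92 pos [ 622.2 -102.2   21.7] yaw 71.72 z [-0.018  0.005 -1.   ] F [ 1.8  0.7 -0.8] w 30.0 q [-0.29  0.42  1.62 -0.    1.12 -1.54]
tool shift [0.6 9.1 1.5]
fix rx -1.09 ry 0.05
```

View pics/s11b.png

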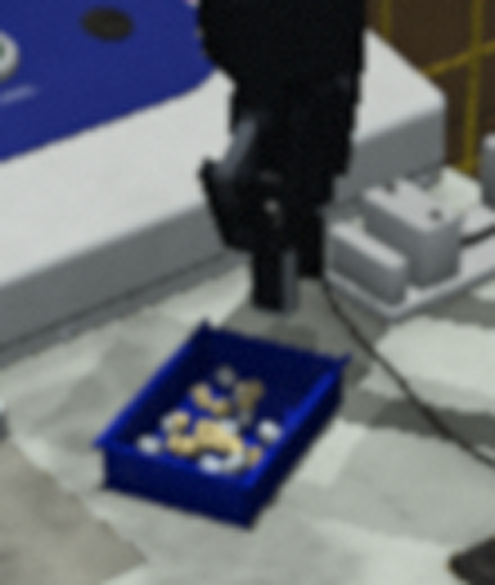

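View pics/t11b.png

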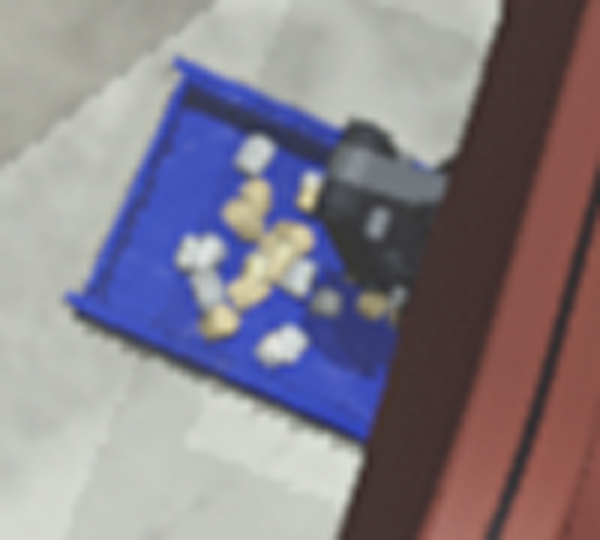

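Emit:
{"name": "servo_tool", "arguments": {
  "rows": [
    {"x": 0,"y": 5,"z": 0,"rx": -1.1,"ry": 0,"rz": 0,"gripper": 35},
    {"x": 0,"y": 4,"z": 4,"rx": 0,"ry": 0,"rz": 0,"gripper": 35},
    {"x": 0,"y": 0,"z": 6,"rx": 0,"ry": 0,"rz": 0,"gripper": 35},
    {"x": 0,"y": 0,"z": 0,"rx": 0,"ry": 0,"rz": 0,"gripper": 35},
    {"x": 0,"y": 0,"z": 0,"rx": 0,"ry": 0,"rz": 0,"gripper": 35}
  ]
}}

```text
clock: 14.43
position: [628.9, -103.7, 10.6]
tcp_rot: [0.81, 0.586, -0.0, 0.001]
force: [0.2, -0.1, 0.4]
gripper_width: 29.6
```

```bash
python3 -c "
from h import *
to([631,-104.5,5]);tilt()
im=save('side','s12.png')
s=arm.observe();p=np.array(s['position']);u=np.array([np.cos(np.radians(71.6)),np.sin(np.radians(71.6)),0]);v=np.array([u[1],-u[0],0])
b=cv2.resize(im[130:230,260:370,::-1],None,fx=6,fy=6,interpolation=cv2.INTER_CUBIC)
def dot(q,c):
    a=proj('side',q);cv2.circle(b,(int((a[0]-260+.5)*6),int((a[1]-130+.5)*6)),3,c,-1)
for sgn in (15,-15): 
  for w in (-11,11): dot(p+u*sgn+v*w+[0,0,41],(0,0,255))
C=np.array([647.8,-53.7,29])
for a in(-55,-52,55):
  for w in(-34,0,34): dot(C+u*a+v*w,(0,255,255))
cv2.imwrite('pics/s12b.png',b)
"
```

```text
14.43 pos [ 628.9 -103.7   10.6] yaw 71.79 z [ 0.    -0.001 -1.   ] F [ 0.2 -0.1  0.4] w 29.6 q [-0.29  0.44  1.63 -0.    1.08 -1.54]
tool shift [-0.1  2.3  5.6]
fix rx 0.05 ry 0.05
```

View pics/s12b.png

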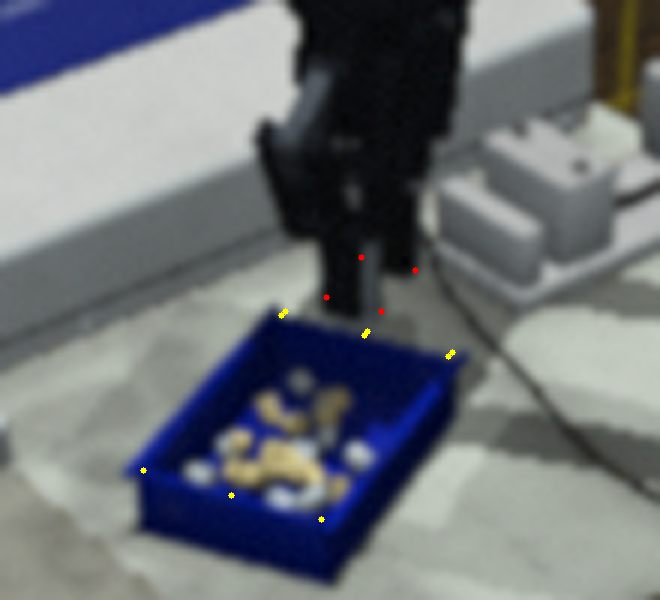

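Emit:
{"name": "servo_tool", "arguments": {
  "rows": [
    {"x": 0,"y": 2,"z": 6,"rx": 0,"ry": 0,"rz": 0,"gripper": 35},
    {"x": 0,"y": 0,"z": 7,"rx": 0,"ry": 0,"rz": 0,"gripper": 35},
    {"x": 0,"y": 0,"z": 7,"rx": 0,"ry": 0,"rz": 0,"gripper": 35},
    {"x": 0,"y": 0,"z": 0,"rx": 0,"ry": 0,"rz": 0,"gripper": 35}
  ]
}}

```text
clock: 14.82
position: [631.1, -104.3, -11.0]
tcp_rot: [0.81, 0.586, 0.0, 0.001]
force: [-0.2, 0.4, 0.4]
gripper_width: 29.9
```

```bash
python3 -c "
from h import *
to([631,-104.5,-23]);tilt()"
```

```text
14.82 pos [ 631.1 -104.3  -11. ] yaw 71.79 z [ 0.001 -0.001 -1.   ] F [-0.2  0.4  0.4] w 29.9 q [-0.29  0.47  1.63 -0.    1.04 -1.54]
tool shift [-0.2 -0.1 12. ]
fix rx 0.08 ry 0.05
```

Emit:
{"name": "servo_tool", "arguments": {
  "rows": [
    {"x": 0,"y": 0,"z": 6,"rx": 0,"ry": 0,"rz": 0,"gripper": 35},
    {"x": 0,"y": 0,"z": 5,"rx": 0,"ry": 0,"rz": 0,"gripper": 35},
    {"x": 0,"y": 0,"z": 0,"rx": 0,"ry": 0,"rz": 0,"gripper": 35}
  ]
}}

```text
clock: 15.07
position: [630.5, -104.3, -24.1]
tcp_rot: [0.81, 0.586, -0.0, 0.0]
force: [-0.5, -1.1, -0.7]
gripper_width: 30.1
```

```bash
python3 -c "
from h import *
to([631,-104.5,-23]);tilt()
im=save('side','s13.png')
b=cv2.resize(im[130:230,260:370,::-1],None,fx=6,fy=6,interpolation=cv2.INTER_CUBIC)
cv2.imwrite('pics/s13b.png',b)"
```

```text
15.07 pos [ 630.5 -104.3  -24.1] yaw 71.79 z [-0.    -0.001 -1.   ] F [-0.5 -1.1 -0.7] w 30.1 q [-0.29  0.49  1.63 -0.    1.02 -1.54]
tool shift [-0.1  0.5 -1.1]
fix rx 0.0 ry 0.05
```

View pics/s13b.png

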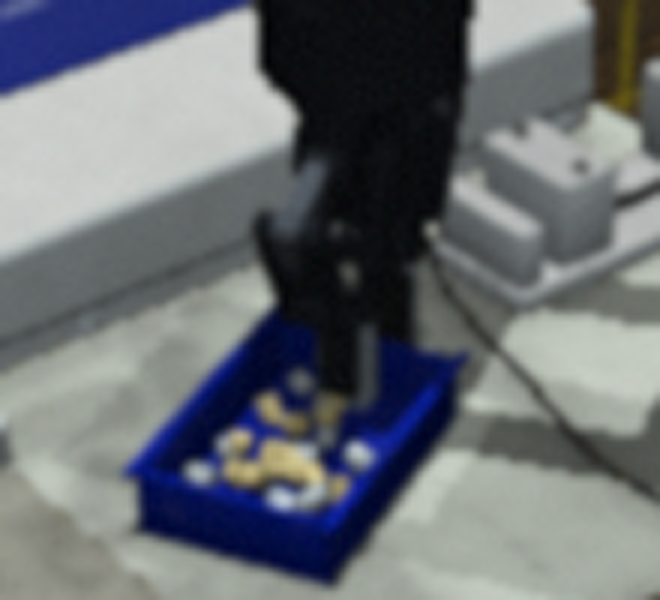

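Inner finger is inside the wall. Close gently.

Emit:
{"name": "servo_tool", "arguments": {
  "rows": [
    {"x": 0,"y": 0,"z": 0,"rx": 0,"ry": 0,"rz": 0,"gripper": 0},
    {"x": 0,"y": 0,"z": 0,"rx": 0,"ry": 0,"rz": 0,"gripper": 0},
    {"x": 0,"y": 0,"z": 0,"rx": 0,"ry": 0,"rz": 0,"gripper": 0},
    {"x": 0,"y": 0,"z": 0,"rx": 0,"ry": 0,"rz": 0,"gripper": 0},
    {"x": 0,"y": 0,"z": 0,"rx": 0,"ry": 0,"rz": 0,"gripper": 0},
    {"x": 0,"y": 0,"z": 0,"rx": 0,"ry": 0,"rz": 0,"gripper": 0},
    {"x": 0,"y": 0,"z": 0,"rx": 0,"ry": 0,"rz": 0,"gripper": 0}
  ],
  "newtons": 35
}}

```text
clock: 15.7
position: [631.1, -104.4, -23.0]
tcp_rot: [0.81, 0.586, -0.0, 0.001]
force: [-0.3, -0.2, -1.0]
gripper_width: 1.8
```

```bash
python3 -c "
from h import *
to([631,-104.5,-23]);tilt()
im=save('side','s14.png')
b=cv2.resize(im[130:230,260:370,::-1],None,fx=6,fy=6,interpolation=cv2.INTER_CUBIC)
cv2.imwrite('pics/s14b.png',b)"
```

```text
15.7 pos [ 631.1 -104.4  -23. ] yaw 71.8 z [ 0.001 -0.001 -1.   ] F [-0.3 -0.2 -1. ] w 1.8 q [-0.29  0.49  1.63 -0.    1.03 -1.54]
tool shift [-0.1 -0.1 -0. ]
fix rx 0.07 ry 0.06
```

View pics/s14b.png

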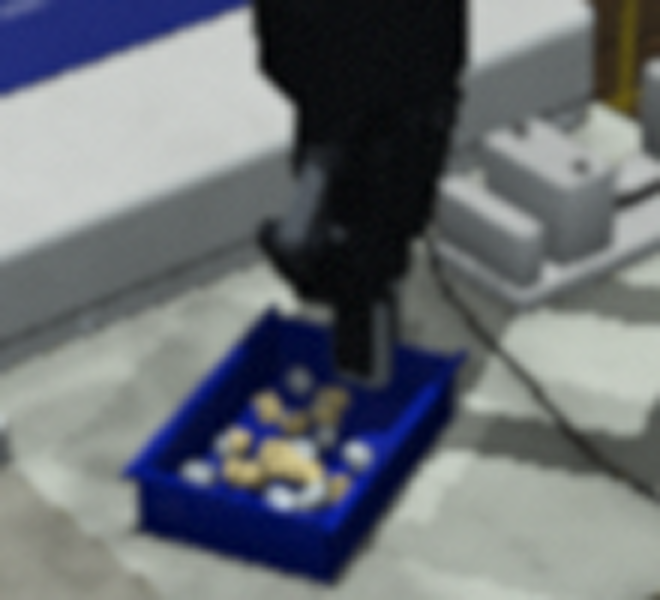

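Emit:
{"name": "servo_tool", "arguments": {
  "rows": [
    {"x": 0,"y": 0,"z": 0,"rx": 0,"ry": 0,"rz": -3,"gripper": 0},
    {"x": 3,"y": 0,"z": 0,"rx": 0,"ry": 0,"rz": -3,"gripper": 0},
    {"x": 5,"y": 0,"z": 0,"rx": 0,"ry": 0,"rz": -3,"gripper": 0},
    {"x": 0,"y": 0,"z": 0,"rx": 0,"ry": 0,"rz": 0,"gripper": 0}
  ]
}}

```text
clock: 16.08
position: [632.9, -96.7, -23.0]
tcp_rot: [0.76, 0.65, -0.0, 0.001]
force: [-0.1, -0.4, -0.4]
gripper_width: 2.0
```

```bash
python3 -c "
from h import *
to([620,24,-23]);tilt()"
```

```text
16.08 pos [632.9 -96.7 -23. ] yaw 81.15 z [ 0.001 -0.001 -1.   ] F [-0.1 -0.4 -0.4] w 2.0 q [-0.27  0.49  1.63 -0.    1.03 -1.69]
tool shift [117.3 -31.3  -0.2]
fix rx 0.05 ry 0.07
```

Emit:
{"name": "servo_tool", "arguments": {
  "rows": [
    {"x": 5,"y": -3,"z": 0,"rx": 0,"ry": 0,"rz": -3.6,"gripper": 0},
    {"x": 8,"y": -1,"z": 0,"rx": 0,"ry": 0,"rz": -3.6,"gripper": 0},
    {"x": 10,"y": 0,"z": 0,"rx": 0,"ry": 0,"rz": -3.6,"gripper": 0},
    {"x": 12,"y": 0,"z": 0,"rx": 0,"ry": 0,"rz": -3,"gripper": 0},
    {"x": 14,"y": 0,"z": 0,"rx": 0,"ry": 0,"rz": 0,"gripper": 0},
    {"x": 14,"y": 0,"z": 0,"rx": 0,"ry": 0,"rz": 0,"gripper": 0},
    {"x": 8,"y": 0,"z": 0,"rx": 0,"ry": 0,"rz": 0,"gripper": 0},
    {"x": 0,"y": 0,"z": 0,"rx": 0,"ry": 0,"rz": 0,"gripper": 0}
  ]
}}

```text
clock: 16.75
position: [626.7, -23.1, -23.1]
tcp_rot: [0.678, 0.735, -0.0, 0.001]
force: [0.0, -0.2, -1.6]
gripper_width: 1.7
```

```bash
python3 -c "
from h import *
to([620,24,-23]);tilt()
im=save('side','s15.png');im=save('top','t15.png')"
```

```text
16.75 pos [626.7 -23.1 -23.1] yaw 94.66 z [ 0.001 -0.002 -1.   ] F [ 0.  -0.2 -1.6] w 1.7 q [-0.16  0.46  1.66 -0.    1.01 -1.81]
tool shift [47.5 -2.8 -0.2]
fix rx 0.05 ry 0.13
```

View pics/s15.png

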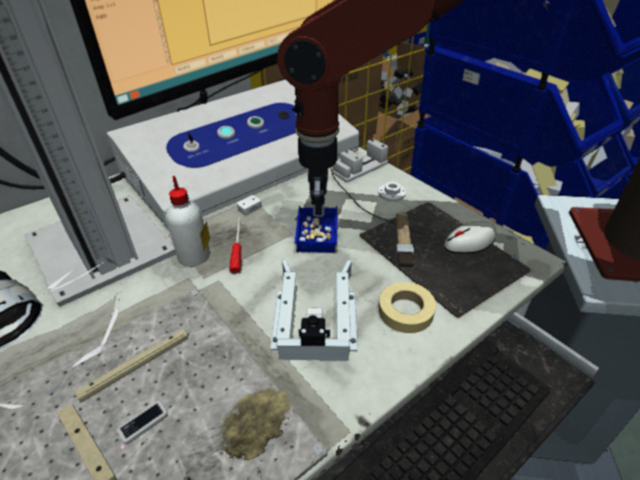

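View pics/t15.png

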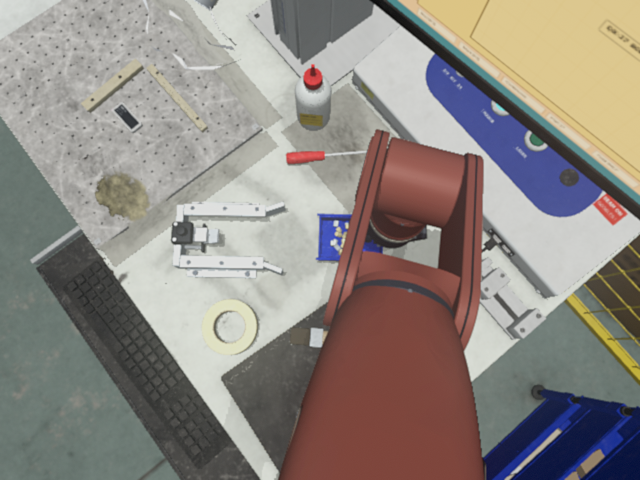

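```bash
python3 -c "
import cv2
a=cv2.imread('pics/t15.png')[200:275,300:400];b=cv2.imread('pics/s15.png')[190:260,280:350]
cv2.imwrite('pics/t15a.png',cv2.resize(a,None,fx=7,fy=7,interpolation=cv2.INTER_CUBIC))
cv2.imwrite('pics/s15a.png',cv2.resize(b,None,fx=8,fy=8,interpolation=cv2.INTER_CUBIC))"
```

```text
(no output)
```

View pics/t15a.png

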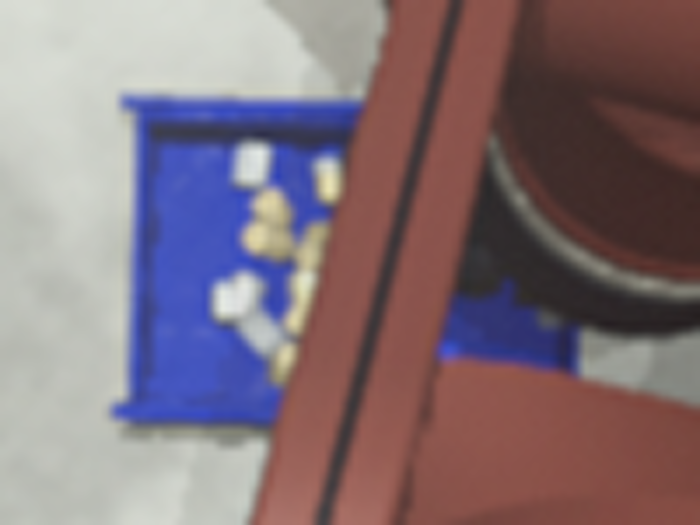

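View pics/s15a.png

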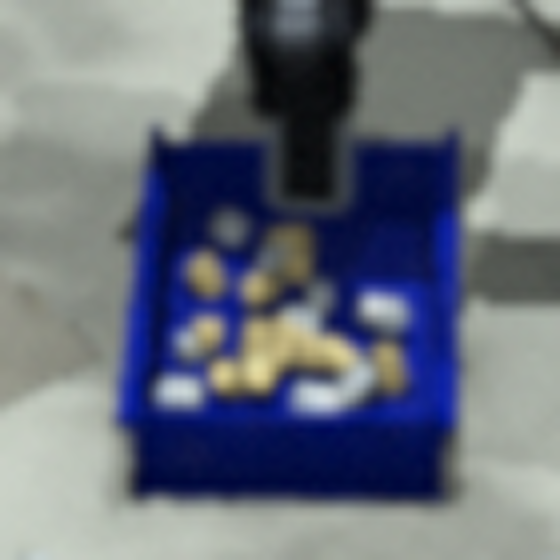

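Run:
```python
from h import *
f=lambda u,v,z:ray('top',[300+(u+.5)/7-.5,200+(v+.5)/7-.5],z)
A=f(122,97,29);B=f(113,412,29);print(A,B,np.linalg.norm(A-B),(A+B)/2,np.degrees(np.arctan2(*(B-A)[[1,0]]))-90)
g=lambda u,v,z:ray('side',[280+(u+.5)/8-.5,190+(v+.5)/8-.5],z)
A=g(120,420,29);B=g(458,422,29);print(A,B,np.linalg.norm(A-B),(A+B)/2,np.degrees(np.arctan2(*(B-A)[[1,0]]))-90)
A=g(152,128,29);B=g(455,133,29);print('rear',A,B,np.linalg.norm(A-B),(A+B)/2)
u=np.array([-.0924,.9957]);n=np.array([u[1],-u[0]])  # n = -dock y
s=arm.observe();d=np.array(s['position'][:2])-[600.9,231.6];print('tcp dock',d@u,-(d@n))
for c in [(A+B)/2]: print()
```

```text
[657.47641479  92.07843871  29.        ] [579.37013892  85.52209928  29.        ] 78.38096655027257 [618.42327685  88.80026899  29.        ] -265.2017684793931
[657.39824125  92.40646072  29.        ] [578.2629611   85.09142572  29.        ] 79.47265128110283 [617.83060117  88.74894322  29.        ] -264.71875283083534
rear [667.58470549 -23.72221008  29.        ] [588.95742233 -29.24833278  29.        ] 78.82123881757596 [628.27106391 -26.48527143  29.        ]
tcp dock -257.4430563374533 -2.2984652933214647
```

Emit:
{"name": "servo_tool", "arguments": {
  "rows": [
    {"x": 8,"y": -3,"z": 0,"rx": 0,"ry": 0.1,"rz": -0.5,"gripper": 0},
    {"x": 10,"y": 0,"z": 0,"rx": 0,"ry": 0,"rz": 0,"gripper": 0},
    {"x": 10,"y": 0,"z": 0,"rx": 0,"ry": 0,"rz": 0,"gripper": 0},
    {"x": 8,"y": 0,"z": 0,"rx": 0,"ry": 0,"rz": 0,"gripper": 0},
    {"x": 0,"y": 0,"z": 0,"rx": 0,"ry": 0,"rz": 0,"gripper": 0}
  ]
}}

```text
clock: 17.27
position: [620.4, 12.6, -23.0]
tcp_rot: [0.676, 0.737, 0.0, 0.001]
force: [1.0, -0.4, -1.7]
gripper_width: 2.0
```

```bash
cat >> h.py <<'E'
def dk():
    u=np.array([-.0924,.9957]);n=np.array([u[1],-u[0]])
    s,_=st();tilt();d=np.array(s['position'][:2])-[600.9,231.6];print('tcp dock x %.1f  tray centre x %.1f  dock y %.1f'%(d@u,d@u+54,-(d@n)))
E
python3 -c "
from h import *
dk()"
```

```text
17.27 pos [620.4  12.6 -23. ] yaw 94.99 z [ 0.002 -0.001 -1.   ] F [ 1.  -0.4 -1.7] w 2.0 q [-0.11  0.45  1.68 -0.    1.01 -1.76]
fix rx 0.09 ry 0.08
tcp dock x -219.8  tray centre x -165.8  dock y 0.8
```

Emit:
{"name": "servo_tool", "arguments": {
  "rows": [
    {"x": 10,"y": 0,"z": 0,"rx": 0,"ry": 0,"rz": -0.2,"gripper": 0},
    {"x": 10,"y": 0,"z": 0,"rx": 0,"ry": 0,"rz": 0,"gripper": 0},
    {"x": 10,"y": 0,"z": 0,"rx": 0,"ry": 0,"rz": 0,"gripper": 0},
    {"x": 8,"y": 0,"z": 0,"rx": 0,"ry": 0,"rz": 0,"gripper": 0},
    {"x": 0,"y": 0,"z": 0,"rx": 0,"ry": 0,"rz": 0,"gripper": 0}
  ]
}}

```text
clock: 17.68
position: [616.7, 55.1, -23.0]
tcp_rot: [0.674, 0.739, 0.0, 0.001]
force: [0.3, 0.4, -0.5]
gripper_width: 1.6
```

```bash
python3 -c "
from h import *
dk()
im=save('side','s16.png')
b=cv2.resize(im[190:350,250:390,::-1],None,fx=3.7,fy=3.7,interpolation=cv2.INTER_CUBIC);cv2.imwrite('pics/s16a.png',b)"
```

```text
17.68 pos [616.7  55.1 -23. ] yaw 95.23 z [ 0.002 -0.001 -1.   ] F [ 0.3  0.4 -0.5] w 1.6 q [-0.04  0.45  1.69 -0.    1.01 -1.7 ]
fix rx 0.1 ry 0.08
tcp dock x -177.2  tray centre x -123.2  dock y 0.6
```

View pics/s16a.png

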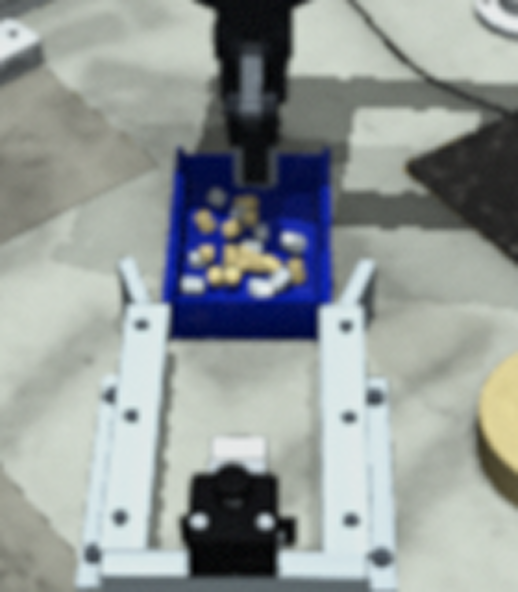

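Emit:
{"name": "servo_tool", "arguments": {
  "rows": [
    {"x": 8,"y": 0,"z": 0,"rx": 0,"ry": 0,"rz": 0,"gripper": 0},
    {"x": 8,"y": 0,"z": 0,"rx": 0,"ry": 0,"rz": 0,"gripper": 0},
    {"x": 8,"y": 0,"z": 0,"rx": 0,"ry": 0,"rz": 0,"gripper": 0},
    {"x": 6,"y": 0,"z": 0,"rx": 0,"ry": 0,"rz": 0,"gripper": 0},
    {"x": 0,"y": 0,"z": 0,"rx": 0,"ry": 0,"rz": 0,"gripper": 0}
  ]
}}

```text
clock: 18.15
position: [613.9, 86.8, -23.0]
tcp_rot: [0.674, 0.738, 0.0, 0.001]
force: [0.5, 0.3, -1.7]
gripper_width: 1.8
```

```bash
python3 -c "
from h import *
dk()"
```

```text
18.15 pos [613.9  86.8 -23. ] yaw 95.19 z [ 0.002 -0.002 -1.   ] F [ 0.5  0.3 -1.7] w 1.8 q [ 0.01  0.45  1.68 -0.    1.01 -1.65]
fix rx 0.11 ry 0.11
tcp dock x -145.4  tray centre x -91.4  dock y 0.4
```

Emit:
{"name": "servo_tool", "arguments": {
  "rows": [
    {"x": 8,"y": 0,"z": 0,"rx": 0,"ry": 0,"rz": 0,"gripper": 0},
    {"x": 8,"y": 0,"z": 0,"rx": 0,"ry": 0,"rz": 0,"gripper": 0},
    {"x": 8,"y": 0,"z": 0,"rx": 0,"ry": 0,"rz": 0,"gripper": 0},
    {"x": 8,"y": 0,"z": 0,"rx": 0,"ry": 0,"rz": 0,"gripper": 0},
    {"x": 8,"y": 0,"z": 0,"rx": 0,"ry": 0,"rz": 0,"gripper": 0},
    {"x": 0,"y": 0,"z": 0,"rx": 0,"ry": 0,"rz": 0,"gripper": 0}
  ]
}}

```text
clock: 18.65
position: [609.9, 131.0, -23.1]
tcp_rot: [0.674, 0.738, 0.0, 0.001]
force: [-0.3, -0.1, -0.8]
gripper_width: 2.1
```

```bash
python3 -c "
from h import *
dk()
im=save('side','s17.png')
b=cv2.resize(im[190:350,250:390,::-1],None,fx=3.7,fy=3.7,interpolation=cv2.INTER_CUBIC);cv2.imwrite('pics/s17a.png',b)"
```

```text
18.65 pos [609.9 131.  -23.1] yaw 95.17 z [ 0.002 -0.002 -1.   ] F [-0.3 -0.1 -0.8] w 2.1 q [ 0.09  0.46  1.67 -0.    1.01 -1.57]
fix rx 0.11 ry 0.11
tcp dock x -101.0  tray centre x -47.0  dock y 0.3
```

View pics/s17a.png

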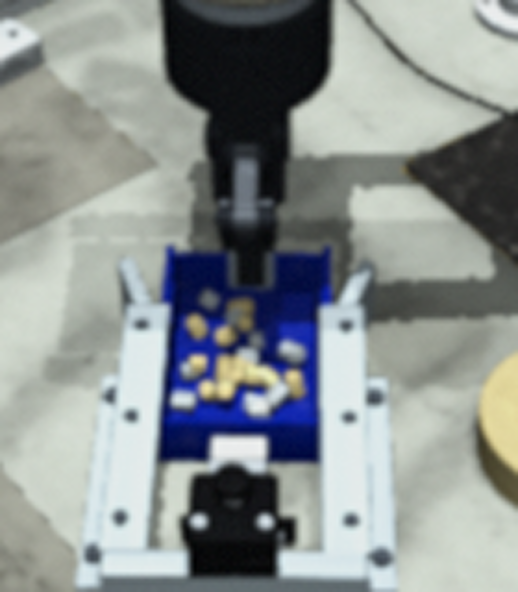

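Emit:
{"name": "servo_tool", "arguments": {
  "rows": [
    {"x": 6,"y": 0,"z": 0,"rx": 0,"ry": 0,"rz": 0,"gripper": 0},
    {"x": 6,"y": 0,"z": 0,"rx": 0,"ry": 0,"rz": 0,"gripper": 0},
    {"x": 4,"y": 0,"z": 0,"rx": 0,"ry": 0,"rz": 0,"gripper": 0},
    {"x": 0,"y": 0,"z": 0,"rx": 0,"ry": 0,"rz": 0,"gripper": 0}
  ],
  "newtons": 60
}}

```text
clock: 19.03
position: [608.5, 147.4, -23.2]
tcp_rot: [0.675, 0.738, -0.0, 0.002]
force: [0.4, -0.2, -1.7]
gripper_width: 1.2
```

```bash
python3 -c "
from h import *
dk()"
```

```text
19.03 pos [608.5 147.4 -23.2] yaw 95.15 z [ 0.002 -0.002 -1.   ] F [ 0.4 -0.2 -1.7] w 1.2 q [ 0.11  0.46  1.67 -0.    1.01 -1.55]
fix rx 0.12 ry 0.15
tcp dock x -84.6  tray centre x -30.6  dock y 0.2
```

Emit:
{"name": "servo_tool", "arguments": {
  "rows": [
    {"x": 3,"y": 0,"z": 0,"rx": 0,"ry": 0,"rz": 0,"gripper": 0},
    {"x": 3,"y": 0,"z": 0,"rx": 0,"ry": 0,"rz": 0,"gripper": 0},
    {"x": 2,"y": 0,"z": 0,"rx": 0,"ry": 0,"rz": 0,"gripper": 0}
  ]
}}

```text
clock: 19.28
position: [607.9, 154.9, -23.2]
tcp_rot: [0.675, 0.738, -0.001, 0.002]
force: [0.2, -4.7, 0.3]
gripper_width: 1.7
```

Emit:
{"name": "servo_tool", "arguments": {
  "rows": [
    {"x": 2,"y": 0,"z": 0,"rx": 0,"ry": 0,"rz": 0,"gripper": 0},
    {"x": 2,"y": 0,"z": 0,"rx": 0,"ry": 0,"rz": 0,"gripper": 0}
  ]
}}

```text
clock: 19.45
position: [607.8, 157.3, -23.1]
tcp_rot: [0.675, 0.738, -0.002, 0.003]
force: [1.1, -4.4, 0.1]
gripper_width: 1.6
```

```bash
python3 -c "
from h import *
dk()"
```

```text
19.45 pos [607.8 157.3 -23.1] yaw 95.14 z [ 0.002 -0.006 -1.   ] F [ 1.1 -4.4  0.1] w 1.6 q [ 0.13  0.47  1.66 -0.01  1.01 -1.52]
fix rx 0.11 ry 0.38
tcp dock x -74.7  tray centre x -20.7  dock y -0.0
```

Emit:
{"name": "servo_tool", "arguments": {
  "rows": [
    {"x": 3,"y": 0,"z": 0,"rx": 0,"ry": 0.3,"rz": 0,"gripper": 0},
    {"x": 3,"y": 0,"z": 0,"rx": 0,"ry": 0,"rz": 0,"gripper": 0}
  ]
}}

```text
clock: 19.62
position: [607.5, 161.7, -23.2]
tcp_rot: [0.675, 0.738, -0.001, 0.002]
force: [0.7, -5.4, -0.2]
gripper_width: 0.8
```

```bash
python3 -c "
from h import *
dk()
im=save('side','s18.png')
b=cv2.resize(im[190:350,250:390,::-1],None,fx=3.7,fy=3.7,interpolation=cv2.INTER_CUBIC);cv2.imwrite('pics/s18a.png',b)"
```

```text
19.62 pos [607.5 161.7 -23.2] yaw 95.11 z [ 0.002 -0.003 -1.   ] F [ 0.7 -5.4 -0.2] w 0.8 q [ 0.14  0.47  1.66 -0.    1.02 -1.52]
fix rx 0.09 ry 0.19
tcp dock x -70.2  tray centre x -16.2  dock y -0.1
```

View pics/s18a.png

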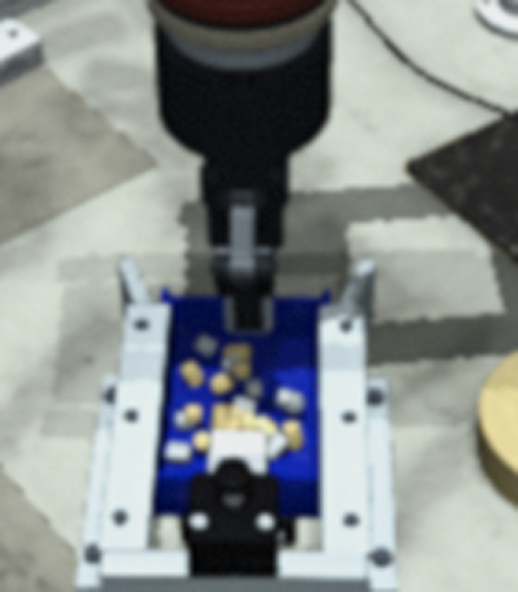

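Emit:
{"name": "servo_tool", "arguments": {
  "rows": [
    {"x": 3,"y": 0,"z": 0,"rx": 0,"ry": 0.2,"rz": 0,"gripper": 0},
    {"x": 3,"y": 0,"z": 0,"rx": 0,"ry": 0,"rz": 0,"gripper": 0}
  ]
}}

```text
clock: 19.83
position: [607.0, 166.7, -23.4]
tcp_rot: [0.675, 0.738, -0.0, 0.001]
force: [0.4, -6.1, -0.1]
gripper_width: 1.2
```

Emit:
{"name": "servo_tool", "arguments": {
  "rows": [
    {"x": 3,"y": 0,"z": 0,"rx": 0,"ry": 0.2,"rz": 0,"gripper": 0}
  ]
}}

```text
clock: 19.92
position: [606.8, 168.9, -23.5]
tcp_rot: [0.675, 0.738, 0.001, -0.0]
force: [1.2, -6.8, -1.1]
gripper_width: 1.4
```

```bash
python3 -c "
from h import *
dk()"
```

```text
19.92 pos [606.8 168.9 -23.5] yaw 95.08 z [ 0.001  0.001 -1.   ] F [ 1.2 -6.8 -1.1] w 1.4 q [ 0.15  0.47  1.66  0.    1.02 -1.51]
fix rx 0.06 ry -0.05
tcp dock x -63.0  tray centre x -9.0  dock y -0.0
```

Emit:
{"name": "servo_tool", "arguments": {
  "rows": [
    {"x": 2.5,"y": 0,"z": 0,"rx": 0,"ry": 0,"rz": 0,"gripper": 0}
  ]
}}

```text
clock: 20.0
position: [606.7, 170.3, -23.6]
tcp_rot: [0.675, 0.738, 0.0, 0.0]
force: [0.7, -6.8, 0.1]
gripper_width: 1.3
```

Emit:
{"name": "servo_tool", "arguments": {
  "rows": [
    {"x": 2,"y": 0,"z": 0,"rx": 0,"ry": 0,"rz": 0,"gripper": 0}
  ]
}}

```text
clock: 20.08
position: [606.6, 171.5, -23.6]
tcp_rot: [0.675, 0.738, -0.0, 0.001]
force: [-0.0, -4.5, 0.2]
gripper_width: 1.1
```

Emit:
{"name": "servo_tool", "arguments": {
  "rows": [
    {"x": 1.5,"y": 0,"z": 0,"rx": 0,"ry": 0,"rz": 0,"gripper": 0}
  ]
}}

```text
clock: 20.17
position: [606.6, 172.6, -23.6]
tcp_rot: [0.675, 0.737, -0.0, 0.001]
force: [0.2, -4.7, 0.6]
gripper_width: 1.5
```

```bash
python3 -c "
from h import *
dk()
im=save('side','s19.png')
b=cv2.resize(im[190:350,250:390,::-1],None,fx=3.7,fy=3.7,interpolation=cv2.INTER_CUBIC);cv2.imwrite('pics/s19a.png',b)"
```

```text
20.17 pos [606.6 172.6 -23.6] yaw 95.03 z [ 0.001 -0.002 -1.   ] F [ 0.2 -4.7  0.6] w 1.5 q [ 0.15  0.47  1.65 -0.    1.02 -1.5 ]
fix rx 0.04 ry 0.1
tcp dock x -59.3  tray centre x -5.3  dock y -0.2
```

View pics/s19a.png

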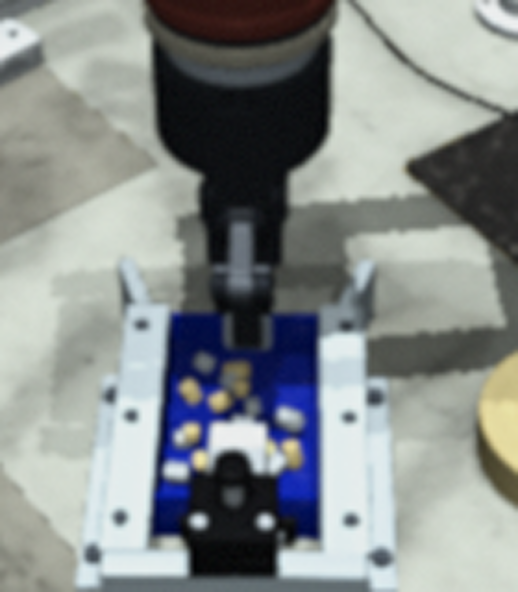

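Emit:
{"name": "servo_tool", "arguments": {
  "rows": [
    {"x": 1.5,"y": 0,"z": 0,"rx": 0,"ry": 0,"rz": 0,"gripper": 0}
  ]
}}

```text
clock: 20.3
position: [606.5, 174.0, -23.5]
tcp_rot: [0.675, 0.737, -0.0, 0.001]
force: [0.7, -4.6, -0.8]
gripper_width: 1.3
```

Emit:
{"name": "servo_tool", "arguments": {
  "rows": [
    {"x": 1.5,"y": 0,"z": 0,"rx": 0,"ry": 0,"rz": 0,"gripper": 0}
  ]
}}

```text
clock: 20.38
position: [606.4, 175.2, -23.5]
tcp_rot: [0.675, 0.737, -0.001, 0.001]
force: [0.1, -5.3, -0.3]
gripper_width: 1.5
```

```bash
python3 -c "
from h import *
dk()"
```

```text
20.38 pos [606.4 175.2 -23.5] yaw 95.02 z [ 0.001 -0.002 -1.   ] F [ 0.1 -5.3 -0.3] w 1.5 q [ 0.16  0.47  1.65 -0.    1.02 -1.5 ]
fix rx 0.04 ry 0.13
tcp dock x -56.6  tray centre x -2.6  dock y -0.3
```

Emit:
{"name": "servo_tool", "arguments": {
  "rows": [
    {"x": 1.5,"y": 0,"z": 0,"rx": 0,"ry": 0,"rz": 0,"gripper": 0}
  ]
}}

```text
clock: 20.47
position: [606.3, 176.8, -23.5]
tcp_rot: [0.675, 0.737, -0.0, 0.001]
force: [-0.8, -2.3, -1.2]
gripper_width: 1.6
```

Emit:
{"name": "servo_tool", "arguments": {
  "rows": [
    {"x": 1.5,"y": 0,"z": 0,"rx": 0,"ry": 0,"rz": 0,"gripper": 0}
  ]
}}

```text
clock: 20.55
position: [606.1, 178.7, -23.5]
tcp_rot: [0.676, 0.737, -0.0, 0.001]
force: [-0.4, -3.0, -0.2]
gripper_width: 1.5
```

```bash
python3 -c "
from h import *
dk()
im=save('side','s20.png')
b=cv2.resize(im[190:350,250:390,::-1],None,fx=3.7,fy=3.7,interpolation=cv2.INTER_CUBIC);cv2.imwrite('pics/s20a.png',b)"
```

```text
20.55 pos [606.1 178.7 -23.5] yaw 95.01 z [ 0.001 -0.002 -1.   ] F [-0.4 -3.  -0.2] w 1.5 q [ 0.16  0.47  1.65 -0.    1.02 -1.49]
fix rx 0.04 ry 0.1
tcp dock x -53.1  tray centre x 0.9  dock y -0.3
```

View pics/s20a.png

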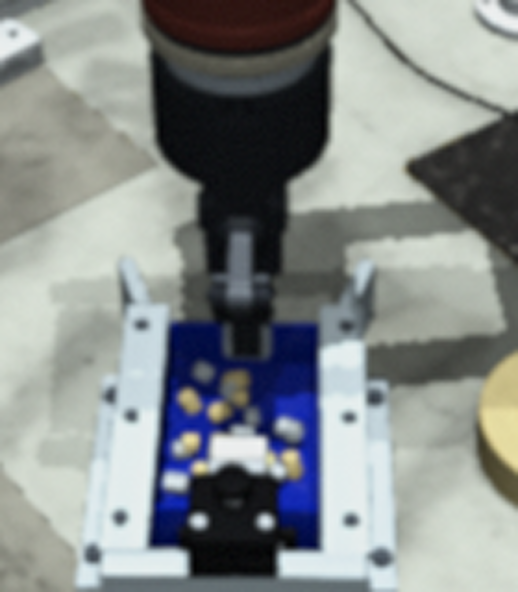

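Emit:
{"name": "servo_tool", "arguments": {
  "rows": [
    {"x": 0,"y": 0,"z": 0,"rx": 0,"ry": 0,"rz": 0,"gripper": 25},
    {"x": 0,"y": 0,"z": 0,"rx": 0,"ry": 0,"rz": 0,"gripper": 25},
    {"x": 0,"y": 0,"z": 0,"rx": 0,"ry": 0,"rz": 0,"gripper": 25},
    {"x": 0,"y": 0,"z": 0,"rx": 0,"ry": 0,"rz": 0,"gripper": 25}
  ]
}}

```text
clock: 20.93
position: [606.1, 182.1, -23.1]
tcp_rot: [0.675, 0.737, 0.001, -0.0]
force: [0.5, 0.7, -0.5]
gripper_width: 21.4
```

Emit:
{"name": "servo_tool", "arguments": {
  "rows": [
    {"x": 0,"y": 0,"z": -6,"rx": 0,"ry": 0,"rz": 0,"gripper": 25},
    {"x": 0,"y": 0,"z": -10,"rx": 0,"ry": 0,"rz": 0,"gripper": 25},
    {"x": 0,"y": 0,"z": -15,"rx": 0,"ry": 0,"rz": 0,"gripper": 25},
    {"x": 0,"y": 0,"z": -20,"rx": 0,"ry": 0,"rz": 0,"gripper": 25},
    {"x": 0,"y": 0,"z": -25,"rx": 0,"ry": 0,"rz": 0,"gripper": 25},
    {"x": 0,"y": 0,"z": -25,"rx": 0,"ry": 0,"rz": 0,"gripper": 25}
  ]
}}

```text
clock: 21.43
position: [600.4, 182.1, 77.6]
tcp_rot: [0.675, 0.738, -0.003, -0.005]
force: [1.2, 0.0, 0.4]
gripper_width: 21.3
```

Emit:
{"name": "servo_tool", "arguments": {
  "rows": [
    {"x": -25,"y": 0,"z": -10,"rx": 0,"ry": 0,"rz": 0,"gripper": 25},
    {"x": -30,"y": 0,"z": 0,"rx": 0,"ry": 0,"rz": 0,"gripper": 25},
    {"x": -30,"y": 0,"z": 0,"rx": 0,"ry": 0,"rz": 0,"gripper": 25},
    {"x": -30,"y": 0,"z": 0,"rx": 0,"ry": 0,"rz": 0,"gripper": 25},
    {"x": -30,"y": 0,"z": 0,"rx": 0,"ry": 0,"rz": 0,"gripper": 25},
    {"x": 0,"y": 0,"z": 0,"rx": 0,"ry": 0,"rz": 0,"gripper": 25}
  ]
}}

```text
clock: 21.93
position: [622.1, 36.1, 105.9]
tcp_rot: [0.673, 0.74, 0.006, 0.004]
force: [0.6, 0.2, 1.3]
gripper_width: 21.2
```

```bash
python3 -c "
from h import *
dk()
im=save('side','s21.png')
b=cv2.resize(im[230:370,250:390,::-1],None,fx=4.2,fy=4.2,interpolation=cv2.INTER_CUBIC);cv2.imwrite('pics/s21a.png',b)
for l,z in [('tray_mid',14.5),('brush_mid',10),('catch_nose',20)]: print(l,[(d['pixel'],d['p'],ray('side',d['pixel'],z).round()) for d in arm.tip_of('side',l)[:1]])
im=save('top','t21.png')
b=cv2.resize(im[190:380,160:420,::-1],None,fx=3,fy=3,interpolation=cv2.INTER_CUBIC);cv2.imwrite('pics/t21a.png',b)
"
```

```text
21.93 pos [622.1  36.1 105.9] yaw 95.44 z [ 0.013  0.004 -1.   ] F [0.6 0.2 1.3] w 21.2 q [-0.07  0.28  1.63  0.01  1.22 -1.74]
fix rx 0.78 ry -0.17
tcp dock x -196.6  tray centre x -142.6  dock y -3.0
tray_mid [([312.8, 305.7], 0.91, array([605., 232.,  14.]))]
brush_mid []
catch_nose [([313.3, 329.8], 0.76, array([597., 286.,  20.]))]
```

View pics/s21a.png

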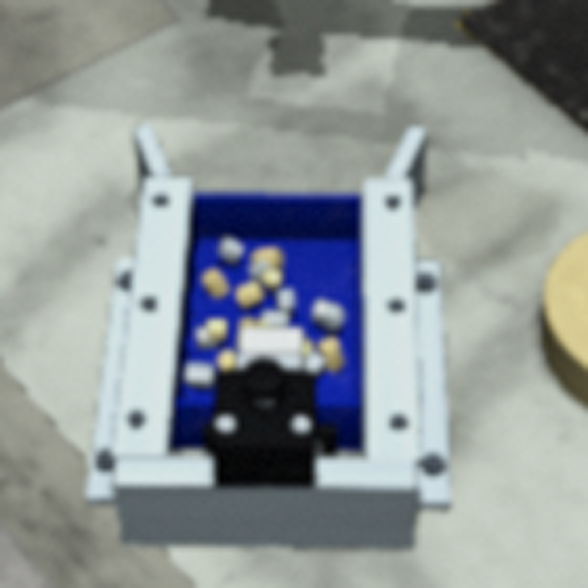

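View pics/t21a.png

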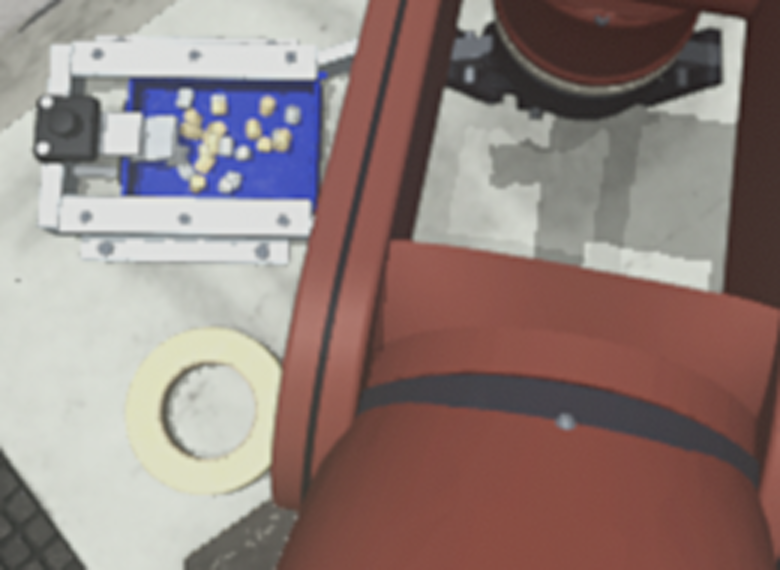

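Run:
```python
from h import *
u=np.array([-.0924,.9957]);n=np.array([u[1],-u[0]])
for nm,p in [('side',ray('side',[250+275/4.2-.4,230+193.5/4.2-.4],28)),('topR',ray('top',[160+319/3-.3,190+140/3-.3],28)),('topFront',ray('top',[160+125/3-.3,190+140/3-.3],28))]:
    d=p[:2]-[600.9,231.6];print(nm,d@u,-(d@n))
a=cv2.imread('pics/s0.png');b=cv2.imread('pics/s21.png')
r=lambda im:cv2.resize(im[295:350,285:345],None,fx=6,fy=6,interpolation=cv2.INTER_CUBIC)
cv2.imwrite('pics/cmp.png',np.hstack([r(a),r(b)]))
im=save('side','s22.png')
for l,z in [('brush_mid',10)]: print(l,[(d['pixel'],d['p'],ray('side',d['pixel'],z).round()) for d in arm.tip_of('side',l)[:1]])
```

```text
side -56.12999727492292 -2.031169442845435
topR -57.95584700538641 -1.7203869381589987
topFront 52.334726335619905 0.3256366840705665
brush_mid [([402.4, 235.7], 0.95, array([453.,  30.,  10.]))]
```

View pics/cmp.png

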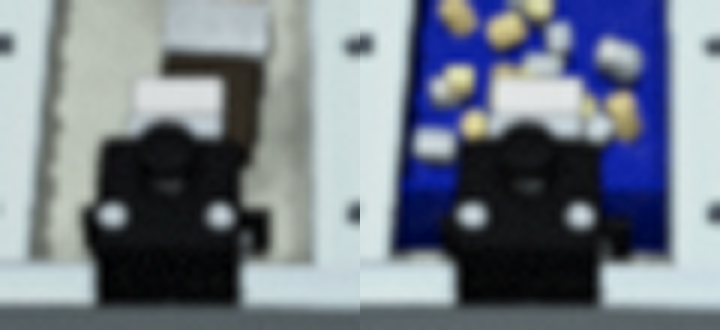

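View pics/s22.png

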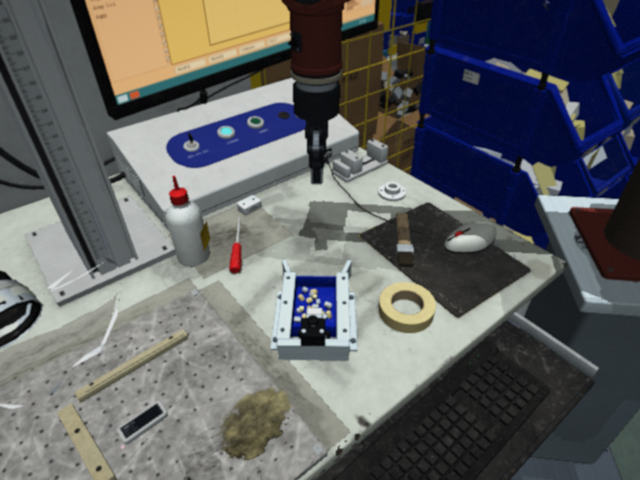

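```bash
python3 -c "
from cell import arm
print(arm.finish_job())"
```

```text
the job is handed in; nothing more can be done
None
```

The job is handed in, with no verdict reported. By my last checks the blue tray is docked with the catch down, and the brush lies clear of the dock.

**What I did:**
- I took the brush out by its handle and laid it on the mouse pad. Its centre is at about (453, 30) mm in the world frame, roughly 200 mm from the dock along its axis and 165 mm across it.
- I pinched the tray's rear end wall, turned the tray about 23°, slid it along the worktop into the mouth and pushed in small steps.
- The resistance peaked at about 6.8 N, ran at about 5 N, then dropped to 2–3 N. I made one further 1.5 mm step in the same batch before seeing the drop, then stopped, let go and backed away.

**Last checks:**
- **Catch:** in the side picture the knob and catch plate sit exactly where they did at the start, so the catch is down.
- **Tray position:** the wall-edge readings put the tray's centre between about −3 and 0 mm along the dock, and its walls within about 2 mm of the middle line. The network's point for the tray also fell at the dock's centre.
- **Bystanders:** none looked moved in the pictures; I did not measure them again.

**Problems and disagreements:**
- The fingertips really stood about 40 mm higher than the reported TCP height. My first grasp of the brush therefore closed on air, and I corrected the heights from the side camera.
- The buffer's travel could not be read directly. I judged it only from the final force of about 3 N and the short distance moved after the click.

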